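Clear the hammering stone

TASK

Clear the pile off the hammering stone: stand the thread spool over the pin of the spindle, set the round eyelet tin aside on the middle of the cork mat, put the square punching block on the middle of the rubber mat, lay the oblong rivet tin flat inside the wooden tray, and last put the eyelet tin back on top of the rivet tin, in its middle. Work in that order, let go of each thing once it stands, do not topple any of them, and leave the hammer and the glue jar where they are.

Things in the scene. Friction and masses are not known exactly. Their poses are not given: they have to be found in the camera images.
- spool: Thread spool standing upright, on top of the pile at the start: a grey tube 40 mm in diameter and 50 mm tall with pale wooden ends, a 22 mm hole right through it along its axis. Origin: centre of its underside; z along its axis, up. About 60 g.
- eyelet_tin: Eyelet tin, second from the top of the pile: round closed aluminium tin, 54 mm in diameter, 26 mm tall, flat top. Origin: centre of its underside, z up. About 120 g.
- punch_block: Punching block, third from the top of the pile: square block of pale wood 60 x 60 x 30 mm (30 tall). Origin: centre of its underside, z up, x and y along its sides. About 90 g.
- rivet_tin: Rivet tin, bottom of the pile, lying on the pale marble hammering stone (fixed slab 160 x 130 mm, its top 30 mm above the bench): closed oblong steel tin, 140 mm along its x, 64 mm along its y, 34 mm tall, flat top. Origin: centre of its underside, z up. About 350 g. Only its ends show beyond the block.
- tray: Shallow oblong wooden tray fixed to the bench: 174 mm along its x, 98 mm along its y, 13 mm tall over all; floor 5 mm thick, walls 5 mm thick, so the lip stands 8 mm above the floor and the inside is 164 x 88 mm. Origin: centre of its underside (bench level), z up.
- cork_mat: Round cork mat fixed to the bench, 96 mm in diameter, 5 mm thick. Origin: centre of its underside (bench level), z up.
- rubber_mat: Square black rubber mat fixed to the bench, 90 x 90 mm, 5 mm thick. Origin: centre of its underside (bench level), z up, x and y along its sides.
- spindle: Thread spindle fixed to the bench: round dark wooden base 84 mm in diameter and 10 mm thick with an upright steel pin 7 mm in diameter in its centre, the pin rising 35 mm above the base (its tip 45 mm above the bench). Origin: centre of its underside (bench level), z up.
- hammer: Bystander: loose shoemaker's hammer, about 260 mm long, lying across the bench beyond the stone. Origin on its underside, about half-way along; z up.
- glue_jar: Bystander: loose closed amber jar with a black cap, 46 mm in diameter, 65 mm tall, between the robot and the pile on the left. Origin: centre of its underside; z up.

How it is judged:
By the outcome, as a careful person would: the job done as asked, in the order asked, and still so for the second after the job is handed in, with the robot touching nothing.
It also fails if it takes over 144 s, if anything falls off the work surface, if the arm or the gripper's body presses on something with over 40 N, if the wrist force passes 120 N, or if a joint passes its speed limit or range.

ROBOT

A 6-joint arm with a two-finger parallel gripper is mounted at the origin on the work surface. World frame = base frame: x ahead of the robot, y to its left, z up, the work surface at z = 0. Lengths are in m, angles in degrees, forces in N, time in s.
With the tool pointing down it reaches from about 0.325 to 0.775 m from the base axis. Payload 5.5 kg.
Tool frame: the origin (TCP) lies at the centre of the arm's flange, where the gripper is bolted on; the fingertips stand 182 mm ahead of it and the grasp point (between the pads) lies 163 mm ahead of it; z points along the fingers, y is the direction in which the jaws open and shut (so a half turn about z gives the same grasp; the last joint's range is limited). The gripper opens to 88 mm and grips with 3 to 60 N. Pads are 20 mm wide; open, the fingers measure 115 mm over their backs; the gripper's body (75 mm by 178 mm) begins 61 mm behind the grasp point.
Start: joints at [-72.061, 5.22, 70.514, -0, 104.267, -3.249], TCP at [0.217, -0.559, 0.405] pointing down, gripper open.
Joint ranges: [-164.24, 164.24], [-49.07, 125.15], [9.68, 141.18], [-86.29, 266.29], [3.28, 154.24], [-151.56, 151.56]. Speed limits (degrees/s): [147.25, 147.25, 172.46, 180, 180, 180].

INTERFACE

Orientations are given as [roll, pitch, yaw] about the fixed x, y, z axes, in that order (R = Rz(yaw) Ry(pitch) Rx(roll)).
In Python, from station import r gives the robot as it stands. The module is installed in compiled form; this text tells all that it offers. Calls block until the motion is done:
- r.reach(position, orientation): joint-space move of the TCP to a pose.
- r.servo_line(position, rotation=None, speed=0.15): straight line of the TCP; rotation=None keeps the orientation; speed is the mean speed in m/s.
- r.move_joints(angles): joint-space move.
- r.let_go() and r.grab(squeeze=None): open the fingers fully, or close them until they stop; squeeze is the grip in N (None keeps the last).
- r.wait(seconds).
- r.inverse_kinematics(position, orientation): joint angles nearest the present ones, or None.
- r.sense(): the state.
- r.snapshot(name): name is "scene" or "side" or "wrist"; returns a dict with "frame" (480x640x3 uint8, red, green, blue), "fx", "fy", "cx", "cy" (pixels), "R" (3x3) and "t" (3): a world point X has camera coordinates R X + t. Camera axes: x right, y down, z forward; pixel columns grow to the right and rows downward; lengths in m; the calibration is good to about 2 mm. The wrist camera is an equidistant fisheye: a pixel r from the principal point sees the ray r / f radians off the axis. A picture is of the moment at which its call begins. There is no depth.
A pose or a line that the arm cannot do raises r.IKError and nothing moves.
- r.hand_in(): hands the job in, once; it reports no verdict.
The state is a dict: "clock": time; "joints": joint angles; "joint_vel": joint speeds; "joint_torque": joint torques, N m; "tcp_pos": TCP position; "orientation": TCP orientation; "contact_force": force on the tool from outside, world axes, zero at the start; "torque": the same for the moment, N m; "opening": finger opening in m.
Only numpy, scipy, OpenCV 4.12 (cv2) and the standard library are available. Lean on these libraries where they do the work, as an engineer would, in place of code of your own. Each camera call takes 0.05 s, during which the arm holds its last target.

## Working session

There is one attempt and no reset: what is moved stays moved. The work goes in short steps, each a Python script; the robot and the scene stay as the last script left them, time stands still between calls to the robot, and variables do not carry over. Pictures are saved under pics/ and viewed, and the job is handed in when it is done.

```bash
mkdir -p pics; python3 - <<'E'
from station import r
import cv2,numpy as np,pickle
s=r.sense();print({k:np.round(s[k],3) for k in s})
for n in ["scene","side","wrist"]:
    d=r.snapshot(n);pickle.dump(d,open(f'pics/{n}0.pkl','wb'))
    cv2.imwrite(f'pics/{n}0.png',d['frame'][:,:,::-1])
    print(n,d['fx'],d['fy'],d['cx'],d['cy'],np.round(d['R'],3).tolist(),np.round(d['t'],3).tolist(), (-d['R'].T@d['t']).round(3))
E
```

```text
{'clock': np.float64(0.0), 'joints': array([-72.062,   5.263,  70.583,   0.   , 104.268,  -3.248]), 'joint_vel': array([-0.01 ,  0.019,  0.006, -0.005,  0.025, -0.075]), 'joint_torque': array([-0.0000e+00, -4.4645e+01, -4.0645e+01,  7.0000e-02,  2.9000e-02,
       -0.0000e+00]), 'tcp_pos': array([ 0.217, -0.559,  0.403]), 'orientation': array([-1.79885e+02, -7.00000e-03,  2.11870e+01]), 'contact_force': array([-0.015,  0.569, -0.079]), 'torque': array([-0.012, -0.027, -0.029]), 'opening': np.float64(0.088)}
scene 533.9868853180634 533.9868853180634 318.179992917397 241.4315237959582 [[-0.815, 0.579, -0.007], [0.447, 0.62, -0.645], [-0.369, -0.529, -0.764]] [0.432, -0.177, 1.277] [0.902 0.535 0.865]
side 521.5976970911229 521.5976970911229 328.12475091664044 231.4740679823327 [[0.99, -0.14, 0.022], [-0.056, -0.531, -0.846], [0.13, 0.836, -0.533]] [-0.574, 0.109, 1.052] [ 0.438 -0.902  0.666]
wrist 371.64829954431775 371.64829954431775 323.6710858807556 237.72352951412117 [[0.361, -0.933, -0.002], [-0.889, -0.344, 0.301], [-0.281, -0.107, -0.954]] [-0.599, -0.037, 0.392] [ 0.294 -0.529  0.384]
```

View pics/scene0.png

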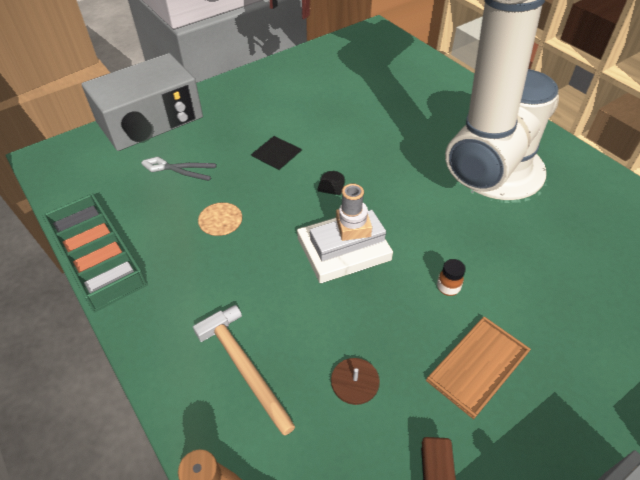

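View pics/side0.png

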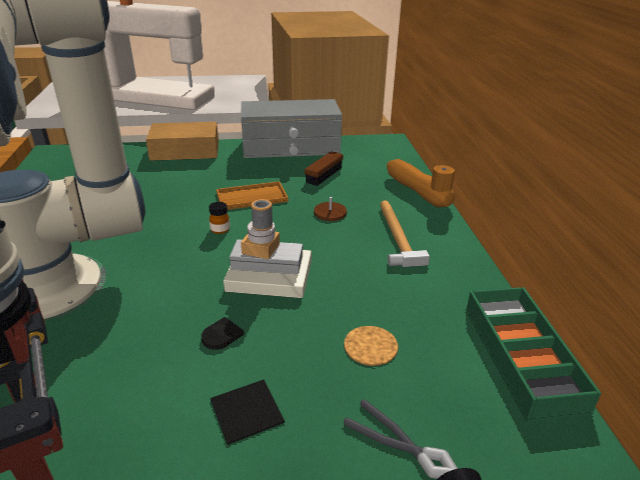

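View pics/wrist0.png

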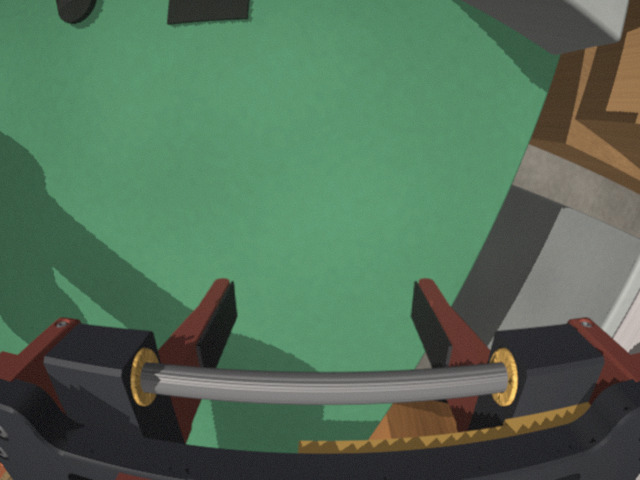

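The scene view shows the pile near (350,225), the spindle at (355,380), the tray at (480,365), the cork mat at (220,218) and the rubber mat at (277,152). There is also an unlisted black lump at (332,183) beside the stone. I'll zoom in to measure.

```bash
cat > h.py <<'E'
import numpy as np,cv2,pickle
def load(n): return pickle.load(open(f'pics/{n}.pkl','rb'))
def ray(d,u,v,fish=False):
    a=(u-d['cx'])/d['fx'];b=(v-d['cy'])/d['fy']
    if fish:
        th=np.hypot(a,b); k=np.sin(th)/th if th>1e-9 else 1
        w=np.array([a*k,b*k,np.cos(th)])
    else: w=np.array([a,b,1.])
    R=np.array(d['R']);w=R.T@w
    return -R.T@np.array(d['t']), w/np.linalg.norm(w)
def onz(d,u,v,z,fish=False):
    o,w=ray(d,u,v,fish);return o+w*(z-o[2])/w[2]
def tri(rs):
    A=np.zeros((3,3));b=np.zeros(3)
    for o,w in rs:
        P=np.eye(3)-np.outer(w,w);A+=P;b+=P@o
    X=np.linalg.solve(A,b)
    return X,[round(1e3*np.linalg.norm((np.eye(3)-np.outer(w,w))@(X-o)),1) for o,w in rs]
def proj(d,X,fish=False):
    R=np.array(d['R']);c=(R@np.atleast_2d(X).T).T+np.array(d['t'])
    if fish:
        rr=np.hypot(c[:,0],c[:,1]);th=np.arctan2(rr,c[:,2]);k=th/np.maximum(rr,1e-9)
        return np.c_[d['cx']+d['fx']*k*c[:,0],d['cy']+d['fy']*k*c[:,1]]
    return np.c_[d['cx']+d['fx']*c[:,0]/c[:,2],d['cy']+d['fy']*c[:,1]/c[:,2]]
def snap(r,n,name):
    d=r.snapshot(n);pickle.dump(d,open(f'pics/{name}.pkl','wb'));cv2.imwrite(f'pics/{name}.png',d['frame'][:,:,::-1]);return d
def crop(name,u0,v0,w,h,k,out):
    im=cv2.imread(f'pics/{name}.png')[v0:v0+h,u0:u0+w]
    cv2.imwrite(f'pics/{out}.png',cv2.resize(im,None,fx=k,fy=k,interpolation=cv2.INTER_CUBIC))
E
python3 - <<'E'
from h import *
crop('scene0',285,160,130,125,5,'c_scene')
crop('side0',190,190,140,120,5,'c_side')
S,D=load('scene0'),load('side0')
for n,a,b,z in [('spool top',(353,192),(262,206),.17),('cork',(220,219),(371,346),.005),('rubber',(277,152.5),(247,411),.005),('spindle base',(356,381),(330.5,211),.01),('pin tip',(355,371),(331,198),.045),('tray',(479,365),(251.5,195),.013),('jar cap',(453,270),(218,209),.065),('hammerhead',(218,323),(408,259),.02),('lump',(332,182),(222,333),.02)]:
    X,e=tri([ray(S,*a),ray(D,*b)]);print(n,X.round(4),e,onz(S,*a,z).round(3)[:2],onz(D,*b,z).round(3)[:2])
E
```

```text
spool top [ 0.4436 -0.0096  0.1648] [np.float64(1.5), np.float64(1.5)] [ 0.445 -0.006] [ 0.445 -0.02 ]
cork [ 0.6225 -0.2434 -0.0011] [np.float64(0.4), np.float64(0.4)] [ 0.624 -0.238] [ 0.621 -0.25 ]
rubber [ 0.4016 -0.3577 -0.0008] [np.float64(1.3), np.float64(1.3)] [ 0.404 -0.352] [ 0.403 -0.363]
spindle base [0.6175 0.234  0.0031] [np.float64(1.6), np.float64(1.6)] [0.618 0.237] [0.617 0.221]
pin tip [0.6189 0.2323 0.0411] [np.float64(0.2), np.float64(0.2)] [0.62  0.234] [0.618 0.225]
tray [0.4216 0.3368 0.0041] [np.float64(0.1), np.float64(0.1)] [0.427 0.339] [0.422 0.32 ]
jar cap [0.3442 0.1812 0.0543] [np.float64(0.0), np.float64(0.0)] [0.352 0.186] [0.346 0.162]
hammerhead [ 0.7556 -0.0038  0.01  ] [np.float64(0.3), np.float64(0.3)] [0.757 0.003] [ 0.751 -0.018]
lump [ 0.359  -0.1869  0.0068] [np.float64(1.5), np.float64(1.5)] [ 0.366 -0.176] [ 0.362 -0.202]
```

View pics/c_scene.png

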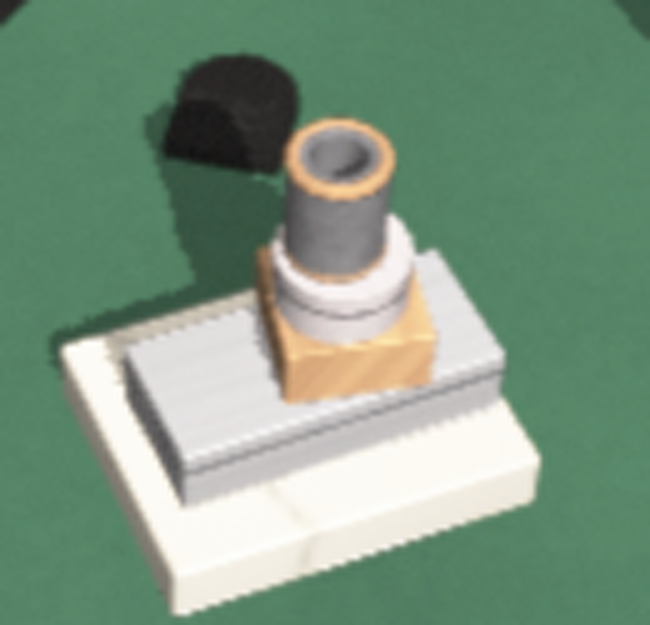

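View pics/c_side.png

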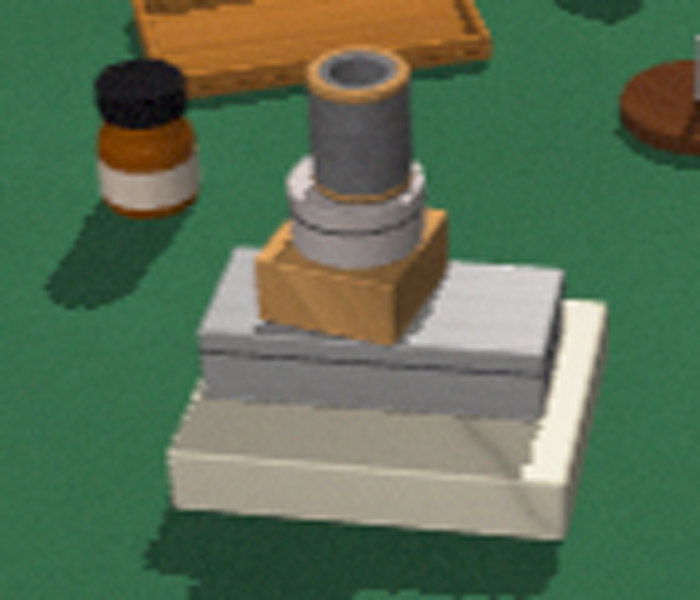

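The two fixed cameras disagree in a consistent way: bench points come out about 6 mm too low. I'll check this with wrist views from two positions over the pile and over the targets.

```bash
python3 - <<'E'
from station import r
from h import *
for i,(p,yaw) in enumerate([((.38,-.33,.42),0),((.46,-.25,.42),90),((.40,-.08,.42),0),((.44,.06,.42),90),((.40,.28,.42),0),((.50,.22,.42),90)]):
    r.reach(p,[180,0,yaw]); r.wait(.3); snap(r,'wrist',f'w{i}')
    s=r.sense();print(i,s['clock'],s['tcp_pos'].round(4) if hasattr(s['tcp_pos'],'round') else s['tcp_pos'])
ims=[cv2.resize(cv2.imread(f'pics/w{i}.png'),(400,300)) for i in range(6)]
cv2.imwrite('pics/wA.png',np.vstack([np.hstack(ims[:2]),np.hstack(ims[2:4])]))
E
```

```text
0 1.5917 [ 0.3798 -0.3306  0.4198]
1 3.1667 [ 0.4599 -0.2502  0.42  ]
2 5.1417 [ 0.4001 -0.0801  0.4199]
3 6.625 [0.44   0.0597 0.42  ]
4 8.7583 [0.4001 0.2799 0.42  ]
5 10.6583 [0.4999 0.2201 0.42  ]
```

View pics/wA.png

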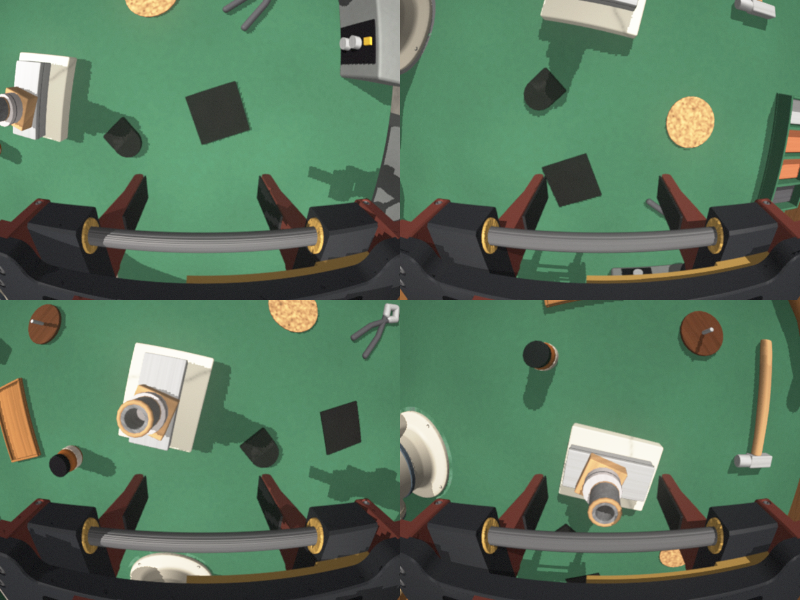

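View pics/w4.png

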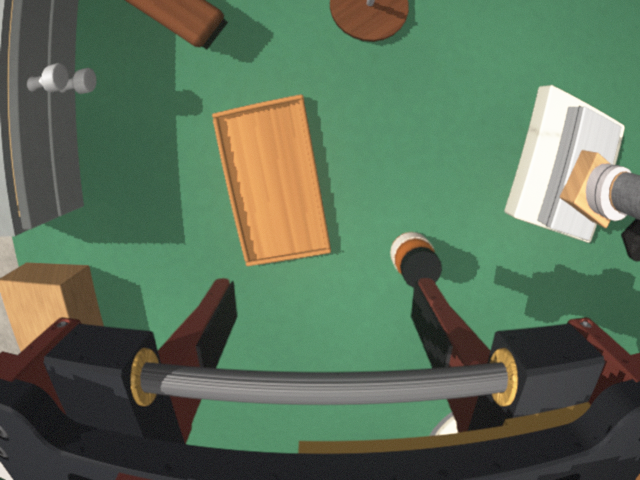

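View pics/w5.png

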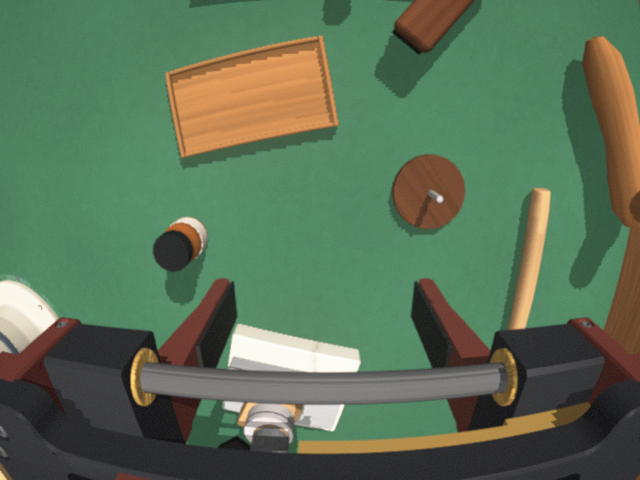

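The wrist views show the pile clearly in w2 at about (230,330)–(330,220), the tray and spindle in w4 and w5, and the mats in w0 and w1. I'll zoom in to get edges and centres.

```bash
python3 - <<'E'
from h import *
crop('w2',170,55,180,185,4,'c_w2')
im=cv2.imread('pics/c_w2.png');print(im.shape)
crop('w2',170,60,190,145,4,'c_w2')
crop('w3',250,190,180,145,4,'c_w3')
E
```

```text
(740, 720, 3)
```

View pics/c_w2.png

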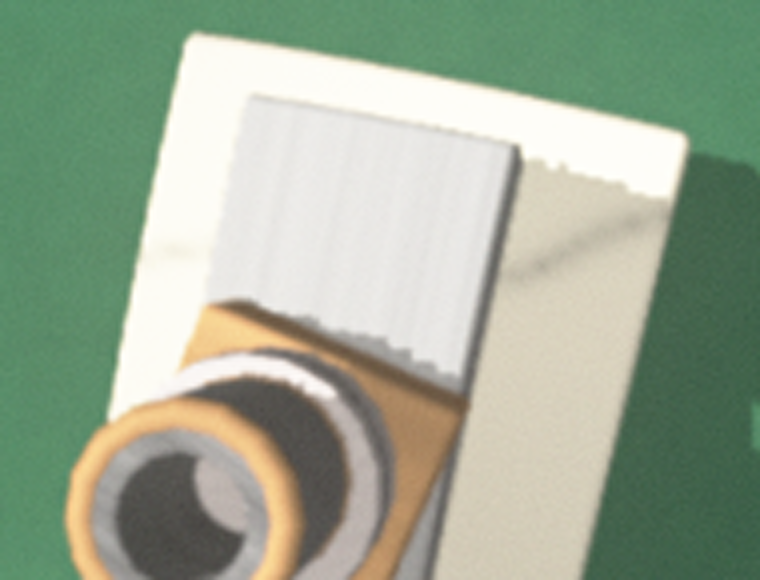

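View pics/c_w3.png

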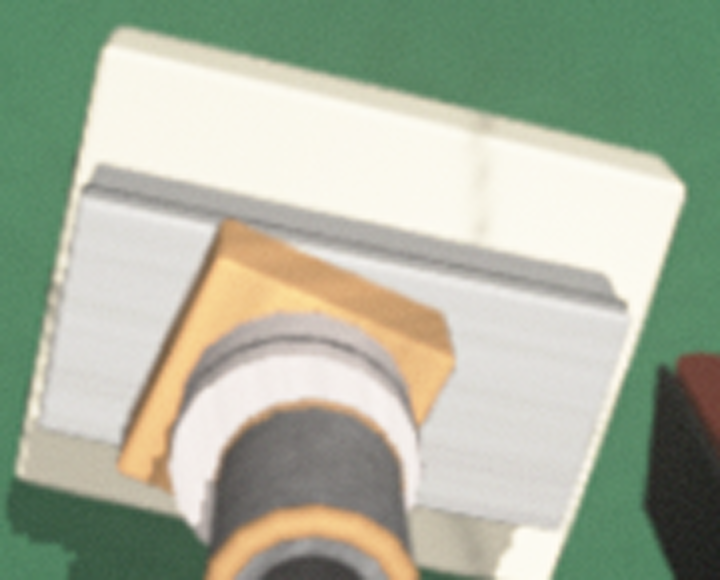

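```bash
python3 - <<'E'
from h import *
def orange(im):
    h=cv2.cvtColor(im,cv2.COLOR_BGR2HSV);return cv2.inRange(h,(8,70,90),(25,255,255))
def comps(n,mask,amin=60):
    m,l,s,c=cv2.connectedComponentsWithStats(mask);out=[]
    for i in range(1,m):
        if s[i,4]>=amin:
            cs,_=cv2.findContours((l==i).astype(np.uint8),cv2.RETR_EXTERNAL,cv2.CHAIN_APPROX_NONE)
            k=max(cs,key=len)
            if len(k)>=5:
                e=cv2.fitEllipse(k);hull=cv2.contourArea(cv2.convexHull(k))
                out.append((s[i].tolist(),np.round(e[0],1).tolist(),np.round(e[1],1).tolist(),int(hull)))
    print(n);[print('  ',o) for o in out]
for n in ['scene0','side0','w0','w1','w2','w3','w5']:
    im=cv2.imread(f'pics/{n}.png');comps(n,orange(im))
E
python3 - <<'E'
from h import *
crop('w2',170,140,160,120,5,'c_w2b')
crop('w3',270,300,120,110,5,'c_w3b')
E
```

```text
scene0
   ([0, 0, 110, 149, 11338], [45.4, 67.9], [102.7, 156.8], 12908)
   ([307, 0, 178, 73, 5515], [405.6, 27.8], [69.5, 192.0], 9731)
   ([529, 0, 111, 176, 9863], [595.9, 75.1], [110.0, 171.1], 14654)
   ([0, 152, 32, 63, 598], [12.3, 187.5], [16.7, 62.1], 815)
   ([342, 184, 22, 16, 139], [352.3, 191.5], [15.3, 21.6], 263)
   ([198, 203, 44, 33, 1147], [219.7, 218.7], [31.8, 43.7], 1110)
   ([336, 210, 36, 31, 448], [353.0, 222.3], [31.5, 38.6], 796)
   ([63, 223, 47, 29, 577], [85.4, 236.9], [12.7, 61.2], 562)
   ([73, 242, 49, 31, 648], [96.7, 256.5], [14.0, 62.7], 630)
   ([439, 275, 25, 14, 196], [451.0, 281.6], [12.3, 24.0], 232)
   ([426, 317, 105, 102, 5352], [477.5, 366.9], [68.9, 106.6], 5339)
   ([215, 324, 80, 111, 1905], [258.4, 386.1], [15.7, 173.3], 1883)
   ([332, 358, 47, 47, 1612], [355.2, 381.8], [43.0, 47.3], 1691)
   ([425, 438, 30, 42, 1115], [439.3, 459.2], [29.9, 48.9], 1085)
   ([178, 449, 63, 31, 1190], [203.2, 467.2], [30.5, 62.5], 1243)
side0
   ([108, 0, 532, 469, 91041], [474.4, 127.6], [333.1, 702.4], 124510)
   ([130, 36, 58, 40, 1627], [154.8, 57
[... 3574 characters left out ...]
, 54, 319, 8724], [614.6, 195.0], [54.4, 330.5], 14884)
   ([394, 155, 71, 74, 3872], [428.5, 189.5], [69.5, 70.4], 4078)
   ([508, 188, 43, 142, 2713], [530.9, 254.6], [20.1, 199.0], 2785)
   ([166, 222, 36, 36, 451], [183.4, 239.9], [31.1, 36.6], 715)
   ([130, 348, 28, 58, 849], [143.7, 376.5], [27.5, 55.3], 1258)
   ([491, 348, 27, 58, 789], [503.4, 376.7], [26.5, 54.4], 1210)
   ([237, 402, 20, 25, 227], [245.5, 412.2], [10.7, 30.8], 255)
   ([298, 403, 292, 51, 3951], [447.8, 432.4], [26.3, 279.3], 5997)
   ([282, 404, 21, 18, 170], [292.8, 410.2], [15.7, 19.5], 191)
   ([254, 425, 34, 11, 71], [270.7, 436.7], [21.9, 35.1], 196)
   ([0, 463, 12, 17, 114], [3.8, 473.8], [9.2, 18.5], 97)
```

View pics/c_w2b.png

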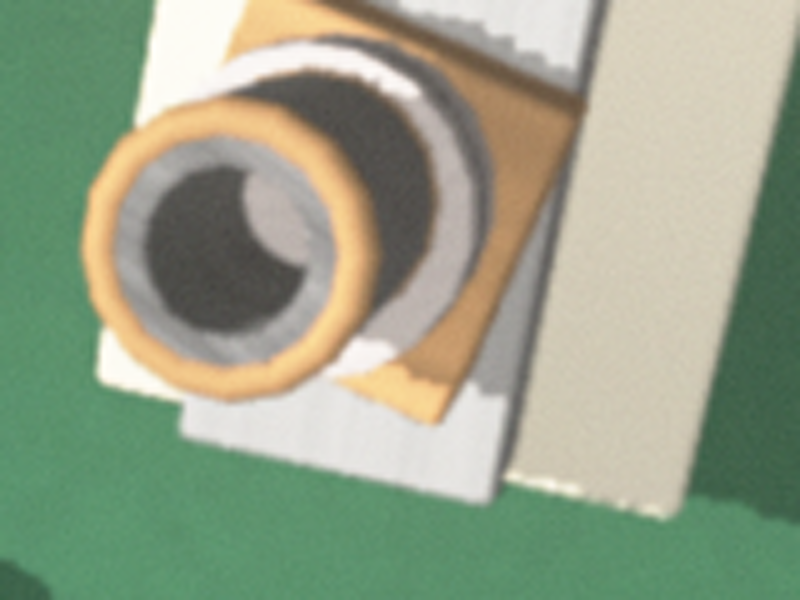

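View pics/c_w3b.png

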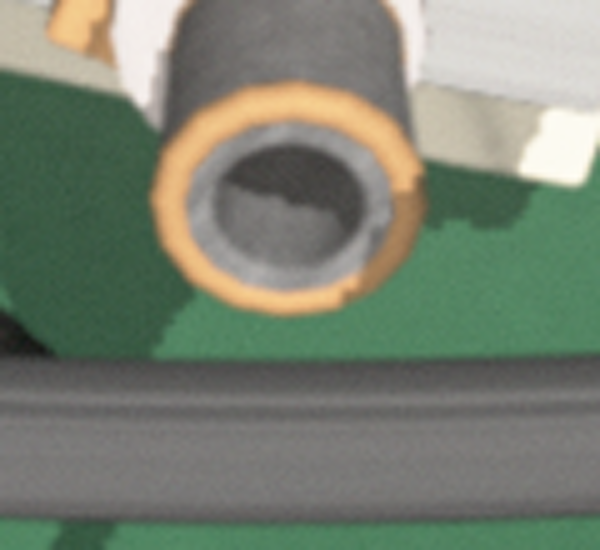

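```bash
python3 - <<'E'
from h import *
S,D=load('scene0'),load('side0');W=[load(f'w{i}') for i in range(6)]
w=lambda i,p:ray(W[i],*p,True)
T=lambda *a:(lambda X,e:print(X.round(4),e))(*tri(a))
print('spool');T(w(2,(215.9,189)),w(3,(327.2,339.3)));T(w(2,(215.9,189)),w(3,(327.2,339.3)),ray(S,352.5,191.6))
print('spool scene/side on z=.17',onz(W[2],215.9,189,.17,True),onz(W[3],327.2,339.3,.17,True))
print('cork w1',onz(W[1],463.9,195.2,.005,True),onz(S,219.7,218.7,.005),onz(D,370.6,345.2,.005));T(w(1,(463.9,195.2)),ray(S,219.7,218.7),ray(D,370.6,345.2))
print('spindle',onz(W[5],428.8,191,.01,True),onz(S,355.4,381.5,.01));
T(w(5,(428.8,191)),ray(S,355.4,381.5))
# dark: rubber
for n in ['scene0','side0','w0','w1','w2']:
    im=cv2.imread(f'pics/{n}.png');m=(im.max(2)<55).astype(np.uint8)
    m=cv2.morphologyEx(m,cv2.MORPH_CLOSE,np.ones((3,3)));m=cv2.morphologyEx(m,cv2.MORPH_OPEN,np.ones((3,3)))
    q,l,s,c=cv2.connectedComponentsWithStats(m)
    for i in range(1,q):
        if 800<s[i,4]<8000:
            k,_=cv2.findContours((l==i).astype(np.uint8),0,cv2.CHAIN_APPROX_NONE)
            a=cv2.approxPolyDP(max(k,key=len),8,True)[:,0];print(n,s[i].tolist(),a.tolist())
E
```

```text
spool
[ 0.4422 -0.0098  0.1669] [np.float64(0.3), np.float64(0.3)]
[ 0.4424 -0.0099  0.1664] [np.float64(0.3), np.float64(0.5), np.float64(0.5)]
spool scene/side on z=.17 [ 0.44300927 -0.01069458  0.17      ] [ 0.44193435 -0.00781789  0.17      ]
cork w1 [ 0.61811457 -0.2415225   0.005     ] [ 0.62418511 -0.23901805  0.005     ] [ 0.62090875 -0.24749141  0.005     ]
[ 6.218e-01 -2.429e-01 -2.000e-04] [np.float64(1.5), np.float64(1.0), np.float64(0.7)]
spindle [0.6141479  0.23354468 0.01      ] [0.61952271 0.23680284 0.01      ]
[0.6166 0.2327 0.0007] [np.float64(0.8), np.float64(0.8)]
scene0 [571, 9, 44, 49, 1340] [[580, 9], [571, 43], [600, 57], [614, 23]]
scene0 [253, 137, 47, 32, 844] [[273, 137], [253, 155], [279, 168], [299, 149]]
side0 [0, 274, 60, 176, 5322] [[22, 274], [0, 283], [0, 300], [19, 287], [0, 312], [0, 384], [13, 397], [0, 407], [0, 449], [59, 426], [52, 398], [36, 396], [31, 353], [18, 363], [4, 333], [22, 319], [27, 333], [46, 334]]
side0 [468, 298, 64, 121, 1628] [[469, 298], [526, 418], [530, 396]]
side0 [202, 318, 43, 32, 907] [[244, 331], [223, 318], [202, 34
[... 1523 characters left out ...]
, 367]]
w2 [513, 163, 64, 84, 3869] [[569, 163], [513, 180], [523, 246], [576, 226]]
w2 [385, 205, 60, 62, 2188] [[419, 205], [385, 235], [408, 262], [428, 266], [444, 238]]
w2 [80, 247, 33, 36, 905] [[91, 247], [80, 268], [97, 282], [112, 265]]
w2 [196, 284, 40, 86, 1790] [[232, 284], [196, 343], [199, 368], [215, 369], [234, 321]]
w2 [412, 284, 47, 86, 1767] [[415, 284], [412, 317], [432, 369], [448, 367], [446, 354], [458, 352]]
w2 [449, 324, 155, 107, 5639] [[601, 351], [570, 324], [497, 332], [492, 350], [507, 347], [518, 366], [515, 400], [449, 400], [458, 430], [501, 425], [528, 374], [603, 362]]
w2 [537, 438, 103, 42, 1802] [[639, 438], [635, 455], [612, 452], [537, 479], [635, 479]]
```

Wrist and fixed cameras agree to about 5 mm, each with a small bias. I'll pick more points (mat, tray and stone corners, pin tip) and do a small joint calibration.

```bash
python3 - <<'E'
from h import *
def C(n,u,v,w=100,h=75):
    im=cv2.imread(f'pics/{n}.png')[v:v+h,u:u+w];im=cv2.resize(im,(w*4,h*4),interpolation=cv2.INTER_CUBIC)
    im=cv2.convertScaleAbs(im,alpha=1.5,beta=20)
    for k in range(0,w,20): cv2.putText(im,str(u+k),(k*4,8),0,.3,(0,255,255),1);cv2.line(im,(k*4,0),(k*4,h*4),(0,255,255),1) if 0 else cv2.line(im,(k*4,10),(k*4,16),(0,255,255),1)
    for k in range(0,h,20): cv2.putText(im,str(v+k),(8,k*4+4),0,.3,(0,255,255),1);cv2.line(im,(0,k*4),(6,k*4),(0,255,255),1)
    return im
g=lambda a,b,c,d:np.vstack([np.hstack([a,b]),np.hstack([c,d])])
cv2.imwrite('pics/g1.png',g(C('w0',300,165-40),C('w1',225,240),C('scene0',235,120),C('side0',200,375)))
cv2.imwrite('pics/g2.png',g(C('scene0',330,345),C('side0',290,180),C('w5',385,150,100,75)[:,:],C('w3',440,15)))
cv2.imwrite('pics/g3.png',np.vstack([np.hstack([cv2.resize(C('w4',200,85,140,190),(400,543)),cv2.resize(C('w5',155,30,190,135),(400,284)) if 0 else cv2.copyMakeBorder(cv2.resize(C('w5',155,30,190,135),(400,284)),0,259,0,0,0)])]))
E
```

```text
(no output)
```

View pics/g1.png

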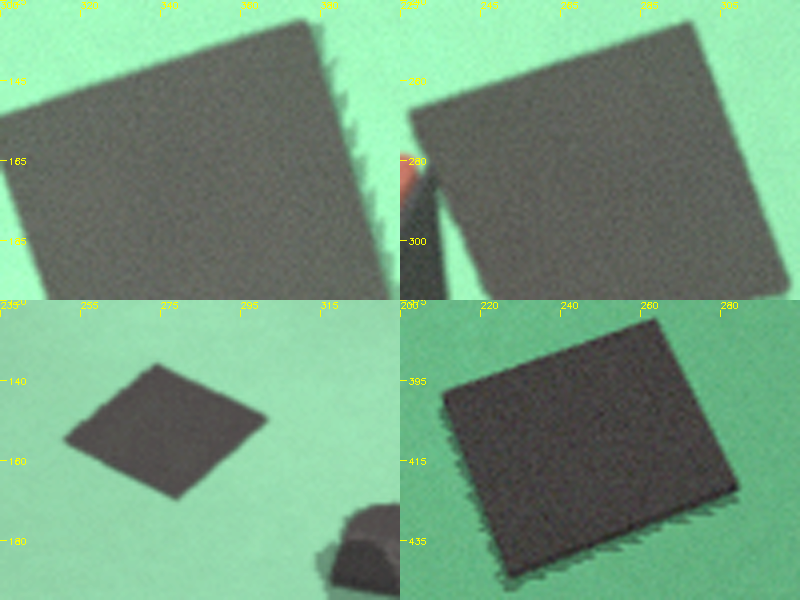

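View pics/g2.png

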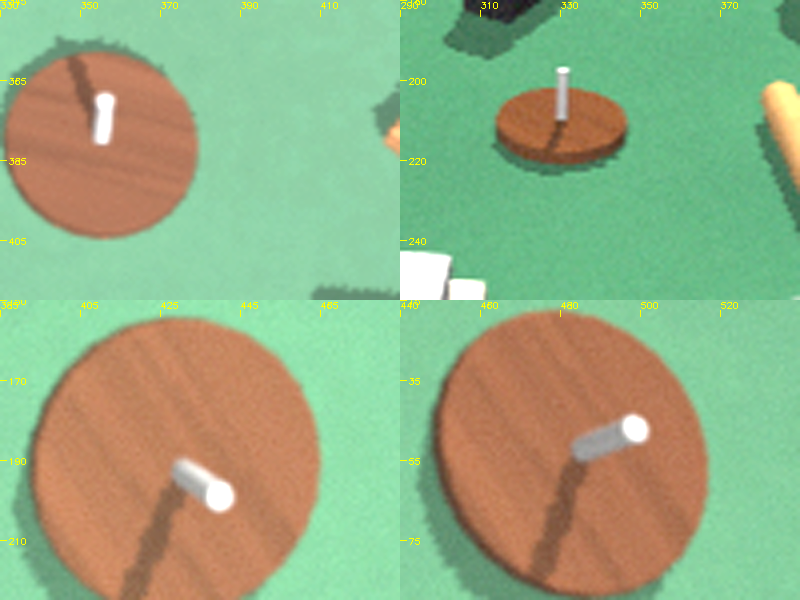

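View pics/g3.png

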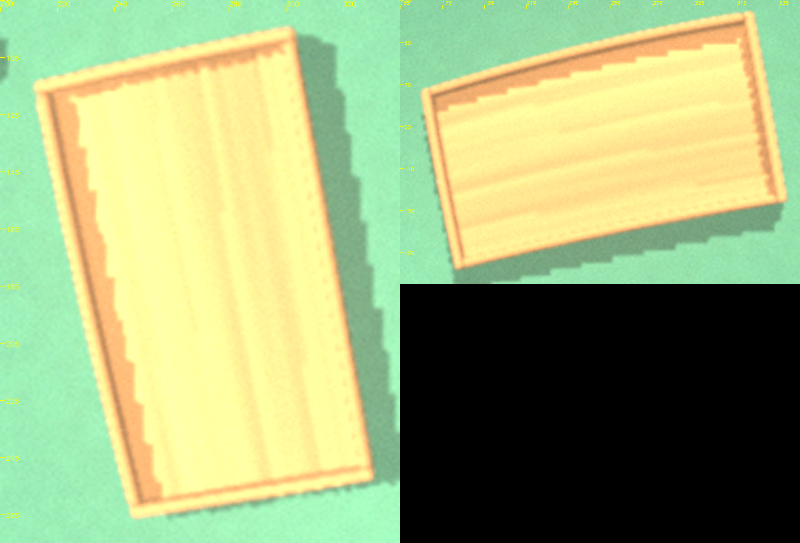

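```bash
cat > ba.py <<'E'
from h import *
from scipy.optimize import least_squares
from scipy.spatial.transform import Rotation as Ro
IM={n:load(n) for n in ['scene0','side0','w0','w1','w2','w3','w4','w5']}
O=[] # (pt,img,u,v,sigma)
def add(p,**k):
    for n,uv in k.items(): O.append((p,n,*uv))
# rubber: L,T,R,B named by w1 TL,TR,BR,BL ; w1: up=+y right=+x ; w0: up=+x,right=-y
# w0 TL=(+x,+y)=w1 TR ; w0 TR=(+x,-y)=w1 BR ; w0 BL=(-x,+y)=w1 TL
add('rub_pp',w1=(297.5,245.5),w0=(298.5,154.5),scene0=(279.5,169),side0=(264,380))
add('rub_pm',w1=(322,312),w0=(375,129.5),scene0=(251,155),side0=(284,422))
add('rub_mp',w1=(228,267.5),w0=(323,230),scene0=(301.5,149.5),side0=(211,398.5))
add('rub_mm',w1=(256,331),w0=(398,206),scene0=(273.5,136),side0=(228,444))
add('pin',scene0=(356,369.5),side0=(330.5,197.5),w5=(439.5,198.5),w3=(498.5,47.5))
add('cork',scene0=(219.7,218.7),side0=(370.6,345.2),w1=(463.9,195.2))
add('tr_pp',w4=(213.3,114.7),w5=(322.2,36.2))
add('tr_pm',w4=(302.5,95.5),w5=(337.9,124.1))
add('tr_mm',w4=(329.9,252.3),w5=(182.6,156.8))
add('tr_mp',w4=(247.3,264.6),w5=(166.4,73.7))
add('st_pp',w2=(217.5,69),w3=(420.8,237.5))
add('spool',w2=(215.9,189),w3=(327.2,339.3),scene0=(352.5,191.5),side0=(262,206))
add('rt_pp',w2=(233,83.8),w3=(406.8,267.5));add('rt_pm',w2=(298.8,96.8),w3=(390,321.8))
add('rt_mm',w2=(268,240),w3=(260,297));add('rt_mp',w2=(206.4,226.4),w3=(270.8,237))
Z=dict(rub=.005,pin=.045,cork=.005,tr=.013,st=.03)
P=sorted({o[0] for o in O});
def cam(n,x):
    d=dict(IM[n]);R=np.array(d['R']);t=np.array(d['t']);q=x[0:6] if n[0]=='w' else x[6:12] if n=='scene0' else x[12:18]
    dR=Ro.from_rotvec(q[:3]).as_matrix();d['R']=dR@R;d['t']=dR@t+q[3:];return d
def res(x):
    X=x[18:].reshape(-1,3);r=[]
    cs={n:cam(n,x) for n in IM}
    for p,n,u,v in O:
        r+=list((proj(cs[n],X[P.index(p)],n[0]=='w')[0]-[u,v])/1.0)
    for i,p in enumerate(P):
        z=Z.get(p.split('_')[0])
        if z is not None: r.append((X[i,2]-z)/.0005)
    q=x[:18].reshape(3,6);r+=list((q[:,:3]/.007).ravel())+list((q[:,3:]/.003).ravel())
    return r
if __name__=='__main__':
    X0=np.array([tri([ray(IM[o[1]],o[2],o[3],o[1][0]=='w') for o in O if o[0]==p])[0] for p in P])
    s=least_squares(res,np.r_[np.zeros(18),X0.ravel()],loss='soft_l1')
    print('cost',s.cost,'\n',s.x[:18].reshape(3,6).round(4))
    X=s.x[18:].reshape(-1,3)
    for i,p in enumerate(P):
        e=[(o[1],np.round(proj(cam(o[1],s.x),X[i],o[1][0]=='w')[0]-o[2:],1).tolist()) for o in O if o[0]==p]
        print(p,X[i].round(4),e)
    np.save('corr.npy',s.x[:18])
    G={p:X[i] for i,p in enumerate(P)}
    def rect(k):
        c={s:G[f'{k}_{s}'] for s in('pp','pm','mm','mp')}
        L=lambda a,b:(np.linalg.norm(c[a]-c[b]).round(4),np.degrees(np.arctan2(*(c[a]-c[b])[1::-1])).round(1))
        print(k,'ctr',np.mean(list(c.values()),0).round(4),'x',L('pp','mp'),L('pm','mm'),'y',L('pp','pm'),L('mp','mm'))
    for k in('rub','tr','rt'):rect(k)
E
python3 ba.py
```

```text
cost 7.396193982111642 
 [[-0.0025  0.0006  0.0017  0.0002 -0.0011  0.001 ]
 [-0.0021 -0.0002 -0.0002 -0.0006 -0.0002  0.0002]
 [-0.002   0.0019  0.0007  0.0005  0.0011 -0.0009]]
cork [ 0.6192 -0.2416  0.0049] [('scene0', [1.1, -0.6]), ('side0', [-0.4, -0.3]), ('w1', [1.0, 0.3])]
pin [0.6155 0.2321 0.0451] [('scene0', [0.1, 0.3]), ('side0', [0.4, 0.7]), ('w5', [-0.0, 0.3]), ('w3', [-0.1, -0.3])]
rt_mm [ 0.3742 -0.0264  0.0652] [('w2', [0.0, 0.1]), ('w3', [0.1, -0.0])]
rt_mp [0.3873 0.0359 0.0605] [('w2', [-0.1, -0.5]), ('w3', [-0.5, 0.1])]
rt_pm [ 0.5083 -0.0573  0.0628] [('w2', [-0.1, -0.6]), ('w3', [-0.7, 0.1])]
rt_pp [0.5227 0.0035 0.0595] [('w2', [0.0, 0.0]), ('w3', [0.0, -0.0])]
rub_mm [ 0.3739 -0.4134  0.005 ] [('w1', [0.2, -0.9]), ('w0', [1.0, 0.2]), ('scene0', [-0.1, 0.2]), ('side0', [-0.1, -0.3])]
rub_mp [ 0.3461 -0.3289  0.005 ] [('w1', [0.0, 0.2]), ('w0', [-0.4, 0.2]), ('scene0', [-0.3, 0.1]), ('side0', [0.2, 0.3])]
rub_pm [ 0.4569 -0.3852  0.005 ] [('w1', [0.2, -0.6]), ('w0', [0.7, 0.4]), ('scene0', [-0.1, -0.3]), ('side0', [0.2, -0.5])]
rub_pp [ 0.4295 -0.3017  0.005 ] [
[... 455 characters left out ...]
3 ] [('w4', [-0.7, -0.1]), ('w5', [-0.2, 0.7])]
tr_pp [0.4969 0.3971 0.013 ] [('w4', [-0.1, -0.3]), ('w5', [-0.3, 0.1])]
rub ctr [ 0.4016 -0.3573  0.005 ] x (np.float64(0.0877), np.float64(18.0)) (np.float64(0.0876), np.float64(18.8)) y (np.float64(0.0878), np.float64(108.2)) (np.float64(0.0889), np.float64(108.2))
tr ctr [0.4206 0.3351 0.013 ] x (np.float64(0.1713), np.float64(10.0)) (np.float64(0.1717), np.float64(9.9)) y (np.float64(0.0957), np.float64(99.8)) (np.float64(0.0952), np.float64(99.6))
rt ctr [ 0.4481 -0.0111  0.062 ] x (np.float64(0.1392), np.float64(-13.4)) (np.float64(0.1376), np.float64(-13.0)) y (np.float64(0.0626), np.float64(76.7)) (np.float64(0.0638), np.float64(78.2))
```

The calibration fits to under a pixel. The spool top comes out at z=0.168 (expected 0.170), the rivet tin measures 139×63 and the mat 88×88, all consistent with the text. Next I'll move the spool.

```bash
cat > m.py <<'E'
from station import r
from h import *
G=.163
def go(x,y,z,yaw): r.reach([x,y,z+G],[180,0,yaw])
def line(x,y,z,v=.15,yaw=None): r.servo_line([x,y,z+G],None if yaw is None else [180,0,yaw],v)
def st(t=''):
    s=r.sense();print(t,'clk',round(float(s['clock']),2),'gp',(np.array(s['tcp_pos'])-[0,0,G]).round(4),'F',np.round(s['contact_force'],2),'open',round(float(s['opening']),4),'ori',np.round(s['orientation'],1));return s
def down(x,y,z0,zmin,thr=1.5,step=.001):
    """line to z0 then step down until contact or zmin"""
    line(x,y,z0,.05);r.wait(.2);f0=np.array(r.sense()['contact_force'])[2];z=z0
    while z>zmin:
        z-=step;line(x,y,z,.02);f=np.array(r.sense()['contact_force'])[2]
        if f-f0>thr: break
    print('landed z',round(z,4),'dF',round(float(f-f0),2));return z
E
python3 - <<'E'
from m import *
x,y=.442,-.0096
go(x,y,.24,90);line(x,y,.150,.12);st('at')
r.grab(10);r.wait(.2);st('grip');snap(r,'scene','s1')
line(x,y,.27,.15);st('lift')
snap(r,'wrist','w6');snap(r,'scene','s2')
ims=[cv2.imread(f'pics/{n}.png') for n in('s1','s2')]
cv2.imwrite('pics/s12.png',np.hstack([cv2.resize(i[120:300,250:450],(400,360)) for i in ims]))
E
```

```text
at clk 12.5 gp [ 0.4422 -0.0095  0.1509] F [-0.53 -0.02  0.66] open 0.0878 ori [179.9   0.   90. ]
grip clk 13.49 gp [ 0.442  -0.0096  0.15  ] F [ 0.27 -0.27  0.55] open 0.0409 ori [-180.    0.   90.]
lift clk 14.49 gp [ 0.442  -0.0096  0.2689] F [-0.6  -0.57 -1.28] open 0.0405 ori [-179.9   -0.    90. ]
```

View pics/s12.png

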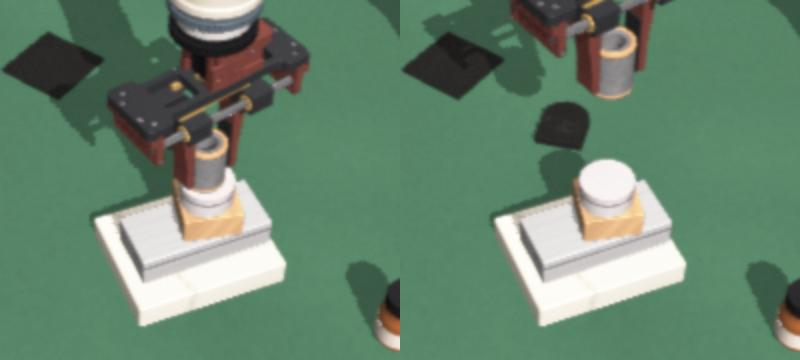

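View pics/w6.png

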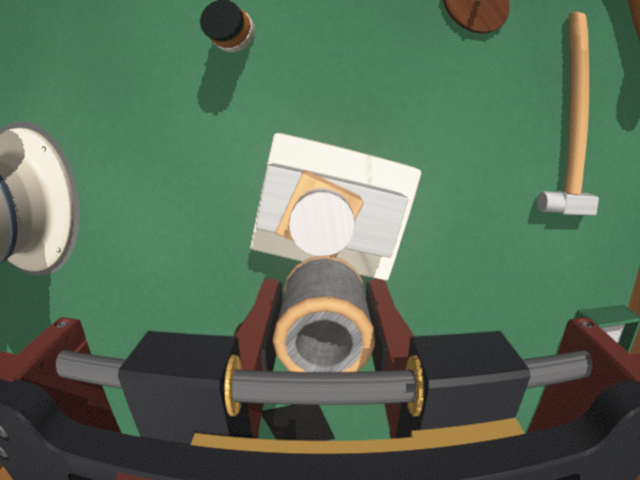

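The spool is lifted cleanly and the pile is undisturbed. I'll check the spool's offset in the grip and how close the hammer is to the spindle.

```bash
python3 - <<'E'
from ba import *
x=np.load('corr.npy')
def W(n):
    d=dict(load(n));dR=Ro.from_rotvec(x[:3]).as_matrix();d['R']=dR@np.array(d['R']);d['t']=dR@np.array(d['t'])+x[3:6];return d
d=W('w6')
im=cv2.imread('pics/w6.png');print('spool top ctr', onz(d,323.5,336,.289,True), 'rear edge/front', onz(d,323,295,.289,True),onz(d,323,375,.289,True))
print('spool as expected proj',proj(d,[[.442,-.0096,.2884]],True))
print('hammer end',onz(cam('scene0',x),290,430,.015), onz(W('w5'),540,190,.015,True),'eyelet top', onz(d,322,224,.12,True))
E
```

```text
spool top ctr [ 0.44106077 -0.00670049  0.289     ] rear edge/front [0.44086764 0.0113864  0.289     ] [ 0.44085933 -0.02643565  0.289     ]
spool as expected proj [[325.86788225 341.28286554]]
hammer end [0.75629659 0.2421438  0.015     ] [0.7549669  0.24106914 0.015     ] eyelet top [ 0.43916085 -0.0073081   0.12      ]
```

The spool is centred in the grip to within about 2 mm and the hammer is clear, so I'll go to the spindle.

```bash
python3 - <<'E'
from m import *
x,y=.6158,.2312
go(x,y,.16,90);r.wait(.3);st('above')
snap(r,'scene','s3');snap(r,'side','d3')
line(x,y,.085,.1)     # spool bottom ~ .057, 12 mm above tip
r.wait(.2);st();snap(r,'scene','s4');snap(r,'side','d4')
a=cv2.imread('pics/s4.png')[300:420,290:420];b=cv2.imread('pics/d4.png')[130:250,265:395]
cv2.imwrite('pics/sp.png',np.hstack([cv2.resize(a,(400,370)),cv2.resize(b,(400,370))]))
E
```

```text
above clk 16.1 gp [0.6158 0.2304 0.161 ] F [-0.12 -0.28 -0.97] open 0.0404 ori [179.9  -0.   89.9]
 clk 17.3 gp [0.616  0.2313 0.0861] F [-0.36  0.33 -0.74] open 0.0402 ori [179.9  -0.   90. ]
```

View pics/sp.png

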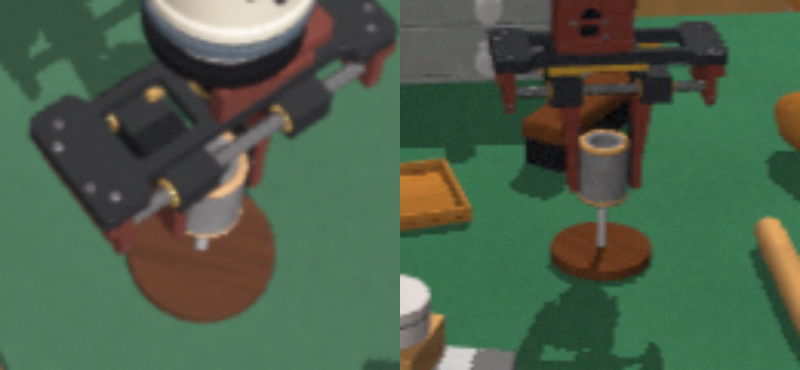

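Both views show the pin lined up under the spool to within a few mm of the 7.5 mm margin. I'll lower it with a force check.

```bash
python3 - <<'E'
from m import *
x,y=.6158,.2312
line(x,y,.066,.05);s=st('mid')
if s['contact_force'][2]<2:
    z=down(x,y,.043,.036);st('low')
    snap(r,'side','d5');snap(r,'scene','s5')
E
python3 - <<'E'
from h import *
a=cv2.imread('pics/s5.png')[300:420,290:420];b=cv2.imread('pics/d5.png')[130:250,265:395]
cv2.imwrite('pics/sp2.png',np.hstack([cv2.resize(a,(400,370)),cv2.resize(b,(400,370))]))
E
```

```text
mid clk 17.93 gp [0.6157 0.2311 0.0654] F [-0.23  0.18 -0.86] open 0.0404 ori [-179.9    0.    90. ]
landed z 0.04 dF 1.56
low clk 19.49 gp [0.6158 0.2312 0.0401] F [0.13 0.11 0.2 ] open 0.0402 ori [180.  -0.  90.]
```

View pics/sp2.png

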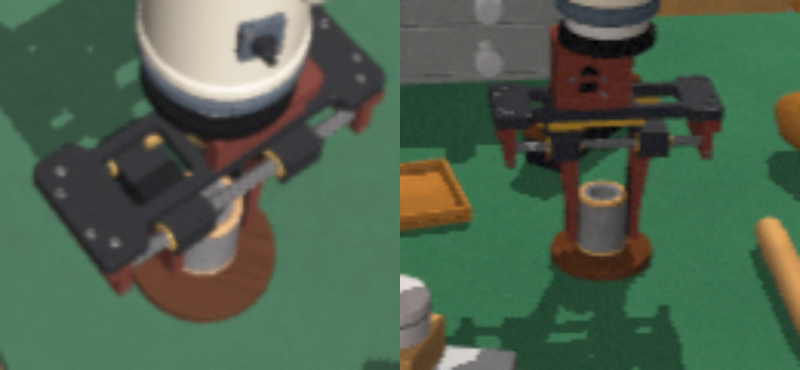

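The spool landed at grasp height 0.040, exactly as expected for a seated spool. Next I release it and look at the eyelet tin and block from two wrist poses.

```bash
python3 - <<'E'
from m import *
x,y=.6158,.2312
r.let_go();line(x,y,.13,.12);snap(r,'side','d6')
go(.39,-.02,.22,0);r.wait(.3);snap(r,'wrist','w7')
go(.44,-.07,.22,90);r.wait(.3);snap(r,'wrist','w8')
st()
a=cv2.imread('pics/w7.png');b=cv2.imread('pics/w8.png');c=cv2.imread('pics/d6.png')[130:250,265:395]
cv2.imwrite('pics/p78.png',np.vstack([np.hstack([a[:,:],b])[::1]])[:, :] if 0 else cv2.resize(np.hstack([a,b]),(800,300)))
cv2.imwrite('pics/d6c.png',cv2.resize(c,(400,370)))
E
```

```text
clk 24.91 gp [ 0.44 -0.07  0.22] F [-0.01 -0.96  0.42] open 0.0875 ori [180.   0.  90.]
```

View pics/w7.png

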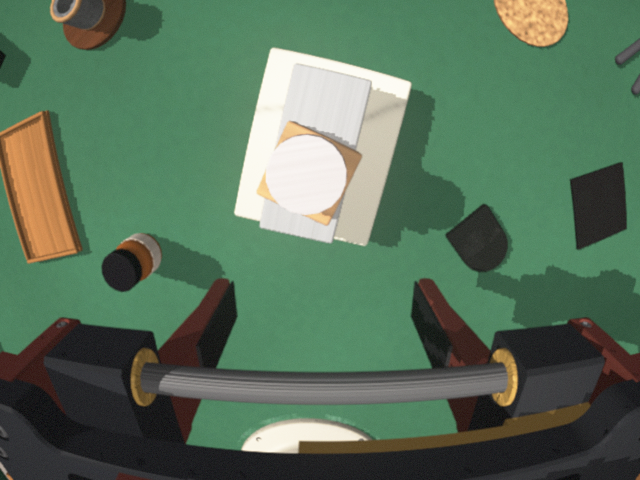

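View pics/w8.png

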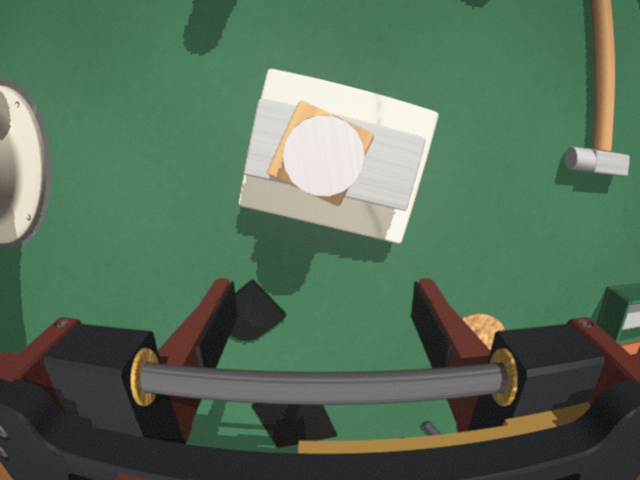

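View pics/d6c.png

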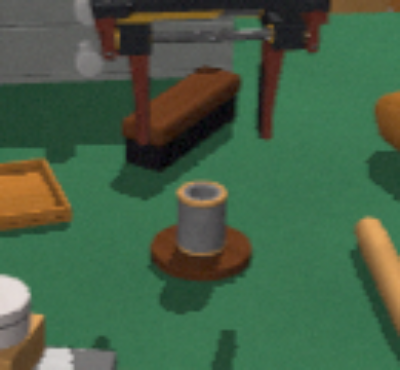

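The spool stands over the pin. In w7 the eyelet tin is at (305,175) and in w8 at (323,155). I'll compute the tin and block poses.

```bash
cat >> h.py <<'E'
def W(n):
    from scipy.spatial.transform import Rotation as Ro
    x=np.load('corr.npy');d=dict(load(n));dR=Ro.from_rotvec(x[:3]).as_matrix();d['R']=dR@np.array(d['R']);d['t']=dR@np.array(d['t'])+x[3:6];return d
def white_ell(n,u,v,rad=70):
    im=cv2.imread(f'pics/{n}.png');h=cv2.cvtColor(im,cv2.COLOR_BGR2HSV)
    return im,h
E
python3 - <<'E'
from h import *
crop('w7',235,40,180,145,4,'c7')
im=cv2.imread('pics/w7.png')[90:240,225:395];cv2.imwrite('pics/c7.png',cv2.resize(im,None,fx=4,fy=4,interpolation=cv2.INTER_CUBIC))
im=cv2.imread('pics/w8.png')[80:225,235:420];cv2.imwrite('pics/c8.png',cv2.resize(im,None,fx=4,fy=4,interpolation=cv2.INTER_CUBIC))
E
```

```text
(no output)
```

View pics/c7.png

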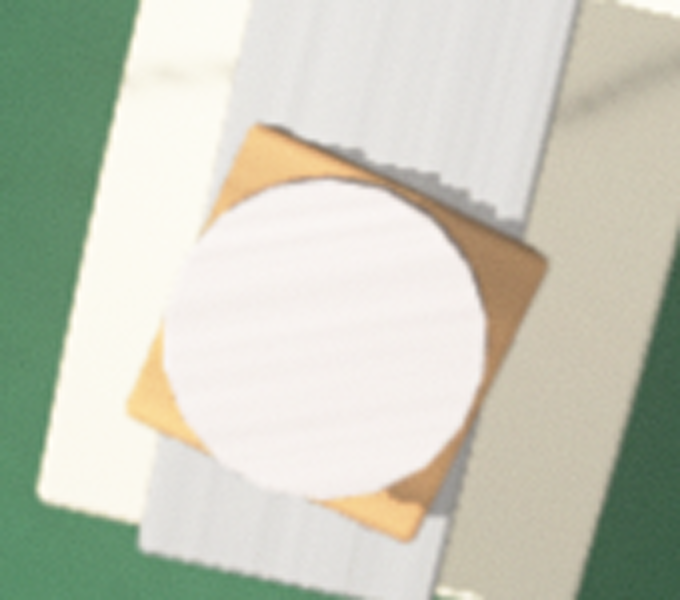

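View pics/c8.png

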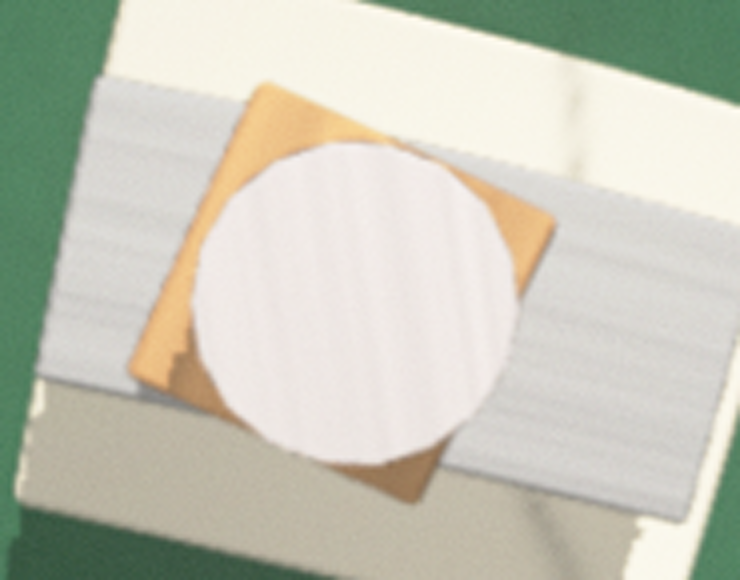

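```bash
python3 - <<'E'
from h import *
a,b=W('w7'),W('w8')
T=lambda p,q:tri([ray(a,*p,True),ray(b,*q,True)])
print('tin',T((306.2,174.8),(323.8,156)),onz(a,306.2,174.8,.12,True)[:2],onz(b,323.8,156,.12,True)[:2])
Q=[T((289,121.5),(373.5,135)),T((361.8,155.5),(338.8,205.5)),T((328,225.3),(267.5,172.5)),T((257,192),(301.3,100.8))]
for q in Q:print(q[0].round(4),q[1])
P=np.array([q[0] for q in Q]);print('block ctr',P.mean(0));
for i in range(4):
    d=P[i]-P[(i+1)%4];print(np.linalg.norm(d[:2]).round(4),np.degrees(np.arctan2(d[1],d[0])).round(1)%90)
R=[T((225+140/4,90+548/4),(235+97/4,80+77/4))]
print('rivet corner mp',R)
E
```

```text
tin (array([ 0.43922705, -0.00789108,  0.1216794 ]), [np.float64(0.1), np.float64(0.1)]) [ 0.43909066 -0.00771904] [ 0.43913489 -0.00812294]
[0.4747 0.0055 0.0959] [np.float64(0.0), np.float64(0.0)]
[ 0.4502 -0.0467  0.0963] [np.float64(0.0), np.float64(0.0)]
[ 0.3975 -0.0223  0.0939] [np.float64(0.3), np.float64(0.3)]
[0.4232 0.0301 0.0953] [np.float64(0.1), np.float64(0.1)]
block ctr [ 0.43639149 -0.00833957  0.09536122]
0.0577 64.8
0.0581 65.2
0.0584 63.900000000000006
0.0571 64.5
rivet corner mp [(array([0.38778113, 0.03428183, 0.06557096]), [np.float64(0.1), np.float64(0.1)])]
```

The tin is at (0.4392, -0.0079) with its top at 0.121. The block is at (0.4364, -0.0083) with sides at about 64.6°/-25.4° and its top at 0.095. I'll move the eyelet tin now.

```bash
python3 - <<'E'
from m import *
x,y=.4392,-.0079
go(x,y,.19,90);line(x,y,.1158,.1);r.wait(.2);st('at')
r.grab(15);r.wait(.2);st('grip')
line(x,y,.125,.05);line(x,y,.19,.12);st('lift')
x,y=.6192,-.2416
go(x,y,.10,90);st()
z=down(x,y,.032,.0255);st('low')
r.let_go();r.wait(.2);line(x,y,.12,.12)
snap(r,'scene','s7');snap(r,'side','d7')
go(.53,-.20,.22,0);r.wait(.3);snap(r,'wrist','w9');st()
a=cv2.imread('pics/s7.png')[140:260,170:400];b=cv2.imread('pics/d7.png')[190:400,200:430]
cv2.imwrite('pics/t7.png',np.hstack([cv2.resize(a,(400,209)),cv2.resize(b,(400,365))[:209] if 0 else cv2.resize(b[60:180],(400,209))]))
E
```

```text
at clk 26.38 gp [ 0.4394 -0.0079  0.1166] F [ 0.16 -0.26  0.3 ] open 0.088 ori [179.9   0.   90. ]
grip clk 27.21 gp [ 0.4392 -0.0079  0.1158] F [-0.24 -0.01 -0.18] open 0.0539 ori [180.  -0.  90.]
lift clk 28.23 gp [ 0.4392 -0.0079  0.1893] F [ 0.27 -1.03 -1.6 ] open 0.0533 ori [-179.9   -0.    90. ]
 clk 29.41 gp [ 0.6192 -0.2408  0.1006] F [-0.57  0.87 -1.77] open 0.0535 ori [180.  -0.  90.]
landed z 0.026 dF 5.25
low clk 32.62 gp [ 0.6192 -0.2416  0.0269] F [-2.9   0.77  3.31] open 0.0537 ori [180.   0.  90.]
 clk 36.31 gp [ 0.5301 -0.2001  0.2198] F [0.3  0.68 0.02] open 0.0876 ori [-180.    0.    0.]
```

View pics/t7.png

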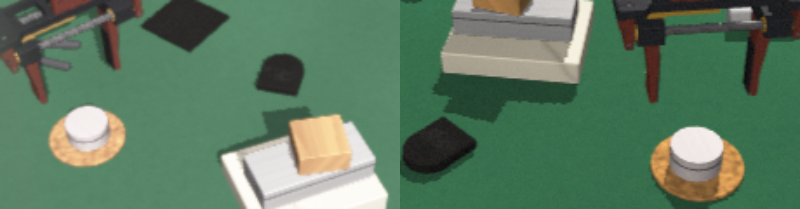

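View pics/w9.png

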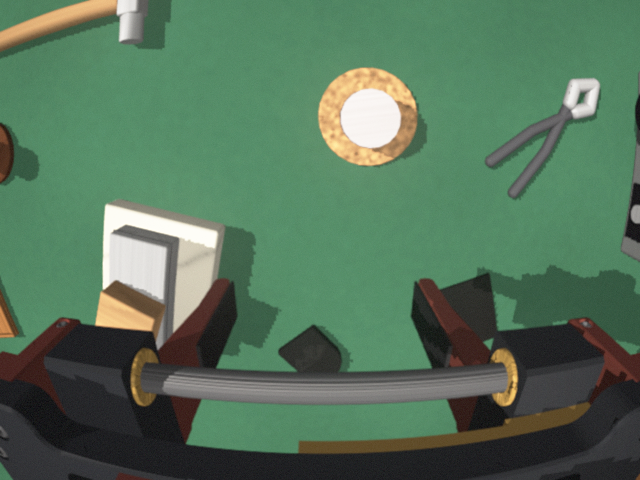

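```bash
python3 - <<'E'
from h import *
d=W('w9');im=cv2.imread('pics/w9.png');h=cv2.cvtColor(im,cv2.COLOR_BGR2HSV)
roi=np.zeros(im.shape[:2],np.uint8);roi[55:180,305:430]=255
g=cv2.inRange(h,(38,40,0),(95,255,255));m=cv2.bitwise_and(255-g,roi)
m=cv2.morphologyEx(m,cv2.MORPH_OPEN,np.ones((5,5)))
def e(m):
    k,_=cv2.findContours(m,0,1);k=max(k,key=cv2.contourArea);return cv2.fitEllipse(cv2.convexHull(k))
E=e(m);w=cv2.bitwise_and(cv2.inRange(h,(0,0,170),(180,40,255)),roi);F=e(cv2.morphologyEx(w,cv2.MORPH_OPEN,np.ones((5,5))))
print(E,F);print('cork',onz(d,*E[0],.005,True),'tin',onz(d,*F[0],.031,True), onz(d,370.5,118,.031,True),onz(d,367.5,116.5,.005,True))
E
```

```text
((367.4217529296875, 116.21629333496094), (98.53489685058594, 100.19991302490234), 119.74040985107422) ((370.123046875, 117.87576293945312), (58.6790657043457, 60.1644287109375), 112.45255279541016)
cork [ 0.6208484  -0.24113798  0.005     ] tin [ 0.61876894 -0.24057276  0.031     ] [ 0.61866631 -0.24091111  0.031     ] [ 0.62057492 -0.24121623  0.005     ]
```

The tin is centred on the cork within about 2 mm. Now the block.

```bash
python3 - <<'E'
from m import *
x,y=.4364,-.0083
go(x,y,.15,64.6);line(x,y,.087,.1);r.wait(.2);st('at')
r.grab(20);r.wait(.2);st('grip')
line(x,y,.096,.05);line(x,y,.16,.12);st('lift')
x,y=.4016,-.3573
go(x,y,.09,108.4);st()
z=down(x,y,.033,.0265);st('low')
r.let_go();r.wait(.2);line(x,y,.11,.12)
snap(r,'scene','s8');snap(r,'side','d8')
go(.36,-.04,.22,0);r.wait(.3);snap(r,'wrist','w10')
go(.44,-.11,.22,90);r.wait(.3);snap(r,'wrist','w11');st()
E
```

```text
at clk 38.19 gp [ 0.4366 -0.0083  0.0879] F [-0.1   0.98 -0.15] open 0.0878 ori [179.9  -0.   64.6]
grip clk 38.94 gp [ 0.4364 -0.0083  0.087 ] F [ 0.27 -0.47  0.22] open 0.0601 ori [180.   -0.   64.6]
lift clk 39.96 gp [ 0.4363 -0.0083  0.1593] F [-0.62 -0.53 -1.86] open 0.0598 ori [-180.     0.    64.6]
 clk 41.3 gp [ 0.4018 -0.3567  0.0897] F [ 0.23 -0.26 -1.64] open 0.0599 ori [180.   -0.  108.4]
landed z 0.027 dF 6.77
low clk 44.29 gp [ 0.4016 -0.3573  0.028 ] F [-1.63  1.84  6.01] open 0.0598 ori [180.    0.  108.4]
 clk 50.38 gp [ 0.4399 -0.1099  0.2201] F [-0.25 -0.59  0.63] open 0.0877 ori [180.   0.  90.]
```

View pics/w10.png

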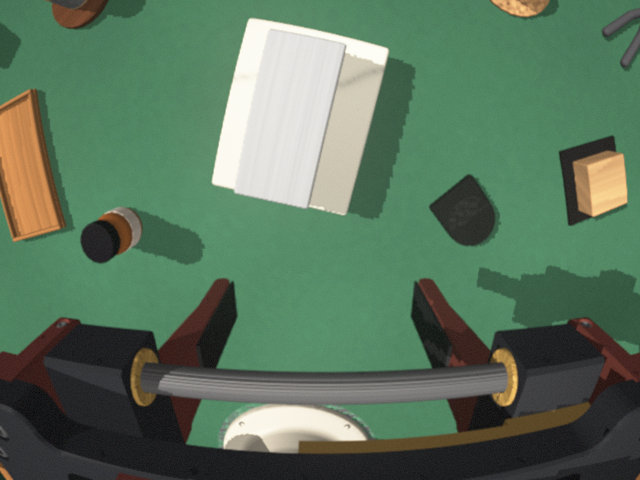

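View pics/w11.png

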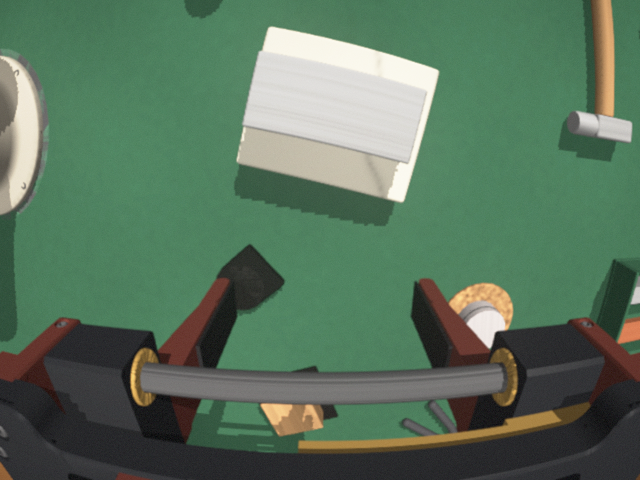

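View pics/d8.png

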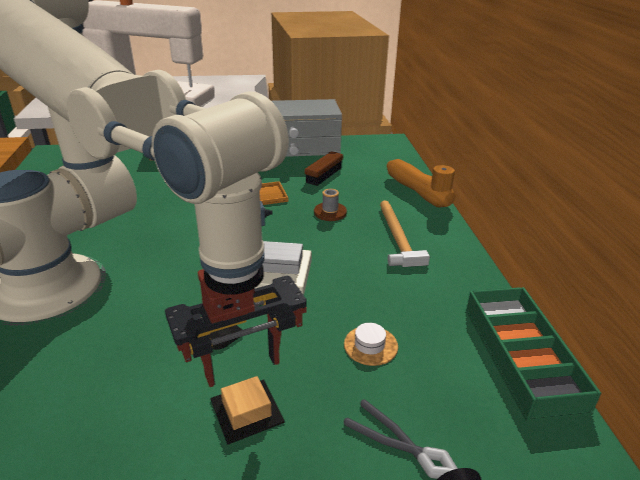

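The block sits on the rubber mat. Now I'll pick the rivet tin corners.

```bash
python3 - <<'E'
from h import *
im=cv2.imread('pics/w10.png')[15:220,205:395];cv2.imwrite('pics/c10.png',cv2.resize(im,None,fx=2.9,fy=2.9,interpolation=cv2.INTER_CUBIC))
im=cv2.imread('pics/w11.png')[20:210,230:445];cv2.imwrite('pics/c11.png',cv2.resize(im,None,fx=3,fy=3,interpolation=cv2.INTER_CUBIC))
E
```

```text
(no output)
```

View pics/c10.png

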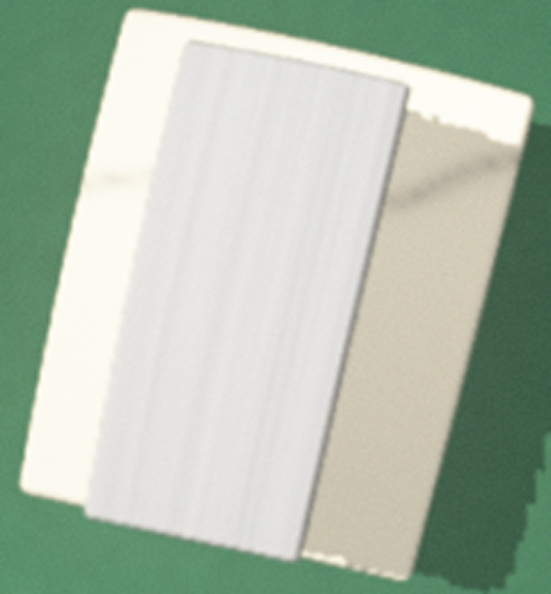

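View pics/c11.png

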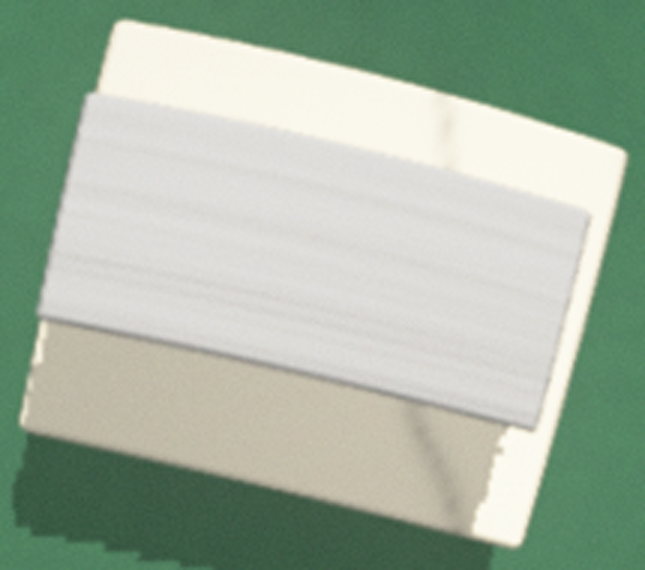

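```bash
python3 - <<'E'
from h import *
a,b=W('w10'),W('w11')
p=lambda x,y:(205+x/2.9,15+y/2.9);q=lambda x,y:(230+x/3,20+y/3)
Q=[(p(188,41),q(590,214)),(p(409,86),q(536,429)),(p(298,560),q(38,317)),(p(85,515),q(86,93))]
P=[]
for u,v in Q:
    X,e=tri([ray(a,*u,True),ray(b,*v,True)]);P.append(X);print(X.round(4),e)
P=np.array(P);print('ctr',P.mean(0))
for i in range(4):
    d=P[i]-P[(i+1)%4];print(np.linalg.norm(d[:2]).round(4),(np.degrees(np.arctan2(d[1],d[0]))%180).round(1))
# block on rubber check from w10 + s8/d8
import ba
x=np.load('corr.npy')
E
```

```text
[0.5183 0.0013 0.0787] [np.float64(0.0), np.float64(0.0)]
[ 0.5073 -0.057   0.0685] [np.float64(0.4), np.float64(0.4)]
[ 0.3748 -0.0268  0.0701] [np.float64(0.1), np.float64(0.1)]
[0.3888 0.0326 0.0733] [np.float64(0.2), np.float64(0.2)]
ctr [ 0.4473278  -0.01246301  0.07265075]
0.0593 79.3
0.1359 167.2
0.061 76.8
0.1333 166.4
```

These heights scatter more (0.069–0.079, against 0.060–0.065 before), and the sizes come out small to match. I'll fit the rigid 140×64 rectangle with free height over all four wrist views, and the block over its views too.

```bash
python3 - <<'E'
from h import *
from scipy.optimize import least_squares
p=lambda x,y:(205+x/2.9,15+y/2.9);q=lambda x,y:(230+x/3,20+y/3)
O={'w10':[p(188,41),p(409,86),p(298,560),p(85,515)],'w11':[q(590,214),q(536,429),q(38,317),q(86,93)],
'w2':[(233,83.8),(298.8,96.8),(268,240),(206.4,226.4)],'w3':[(406.8,267.5),(390,321.8),(260,297),(270.8,237)]}
C=np.array([[.07,.032],[.07,-.032],[-.07,-.032],[-.07,.032]])
def pts(v):
    c,s=np.cos(v[3]),np.sin(v[3]);return np.c_[C@np.array([[c,s],[-s,c]])+v[:2],np.full(4,v[2])]
for names in (['w2','w3'],['w10','w11'],list(O)):
    f=lambda v:np.concatenate([(proj(W(n),pts(v),True)-O[n]).ravel() for n in names])
    s=least_squares(f,[.448,-.011,.064,-.23],x_scale=[.01,.01,.01,.1],loss='soft_l1');print(names,s.x[:3].round(4),np.degrees(s.x[3]).round(2),np.abs(s.fun).max().round(2),np.sqrt((s.fun**2).mean()).round(2))
E
```

```text
['w2', 'w3'] [ 0.4479 -0.0112  0.0606] -13.14 2.01 0.83
['w10', 'w11'] [ 0.4479 -0.0112  0.0603] -12.94 1.4 0.53
['w10', 'w11', 'w2', 'w3'] [ 0.4479 -0.0112  0.0605] -13.01 1.89 0.7
```

All the fits agree: rivet tin at (0.4479, -0.0112), yaw -13°. The fitted top of 0.0605 is a few mm low, but the block that sat on it measured a bottom of 0.065. I'll grip it high enough that the fingertips clear the tray lip.

```bash
python3 - <<'E'
from m import *
x,y=.4479,-.0112
go(x,y,.12,167);line(x,y,.0605,.1);r.wait(.2);st('at')
r.grab(45);r.wait(.3);st('grip')
line(x,y,.070,.04);st('l1');line(x,y,.15,.12);r.wait(.2);st('lift')
snap(r,'scene','s9');snap(r,'side','d9')
x,y=.4206,.3351
go(x,y,.11,189.9);r.wait(.3);st('over tray');snap(r,'wrist','w12');snap(r,'scene','s10');snap(r,'side','d10')
E
```

```text
at clk 52.36 gp [ 0.4482 -0.0112  0.0614] F [0.24 0.38 0.36] open 0.088 ori [1.80e+02 1.00e-01 1.67e+02]
grip clk 53.16 gp [ 0.4479 -0.0112  0.0606] F [0.49 1.36 1.15] open 0.0638 ori [180.   0. 167.]
l1 clk 53.55 gp [ 0.4479 -0.0112  0.0699] F [-0.03  0.71 -5.08] open 0.0638 ori [-180.   -0.  167.]
lift clk 54.57 gp [ 0.4478 -0.0112  0.1489] F [-0.28 -0.03 -4.96] open 0.0637 ori [-1.80e+02 -1.00e-01  1.67e+02]
over tray clk 56.28 gp [0.421  0.3344 0.1102] F [-1.25 -0.94 -4.46] open 0.0642 ori [ 180.     0.  -170.2]
```

View pics/s10.png

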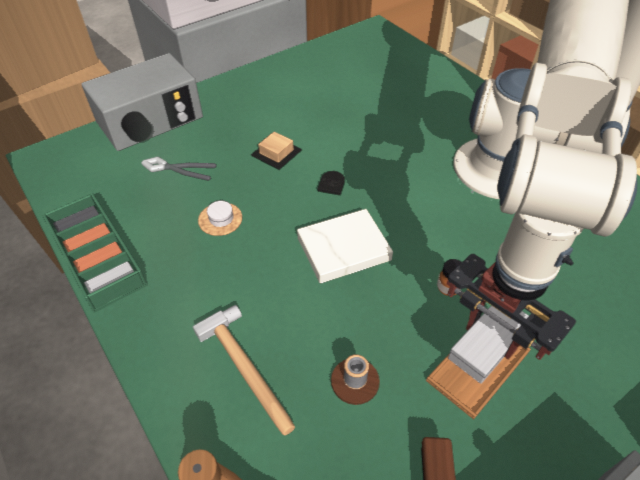

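View pics/w12.png

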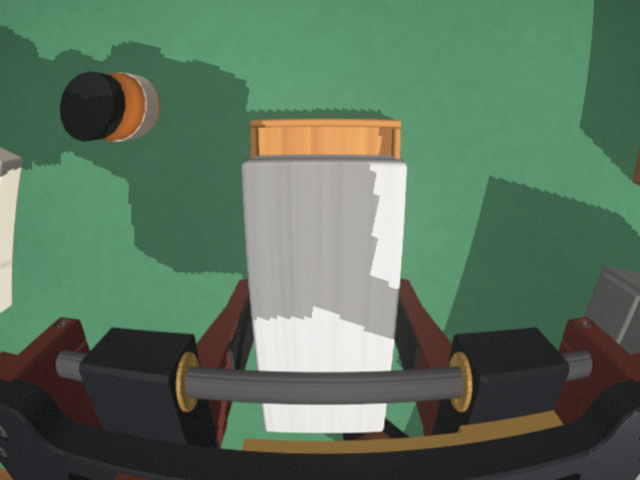

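The tin is level and lines up with the tray in w12, with the tray edges at (250–400,125), parallel to the tin. I'll lower it.

```bash
python3 - <<'E'
from m import *
x,y=.4206,.3351
z=down(x,y,.042,.0345);s=st('low')
r.let_go();r.wait(.3);st('open');line(x,y,.10,.12)
snap(r,'scene','s11');snap(r,'side','d11')
go(.36,.30,.24,10);r.wait(.3);snap(r,'wrist','w13')
st()
crop('s11',400,290,160,140,5,'c_s11')
E
```

```text
landed z 0.035 dF 4.28
low clk 59.89 gp [0.4207 0.3352 0.0356] F [-1.43 -0.39 -0.32] open 0.0639 ori [ 180.     0.  -170.1]
open clk 60.77 gp [0.4206 0.3351 0.035 ] F [-0.2   0.19 -0.27] open 0.0879 ori [-180.    -0.  -170.1]
 clk 64.58 gp [0.36 0.3  0.24] F [-0.02  0.51 -1.11] open 0.088 ori [180.   0.  10.]
```

View pics/w13.png

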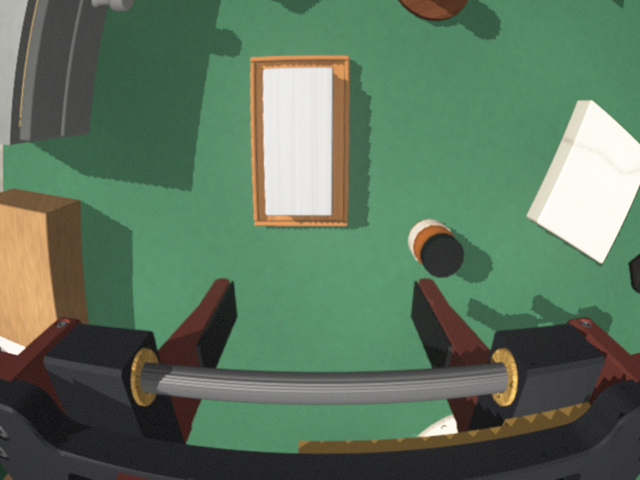

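View pics/d11.png

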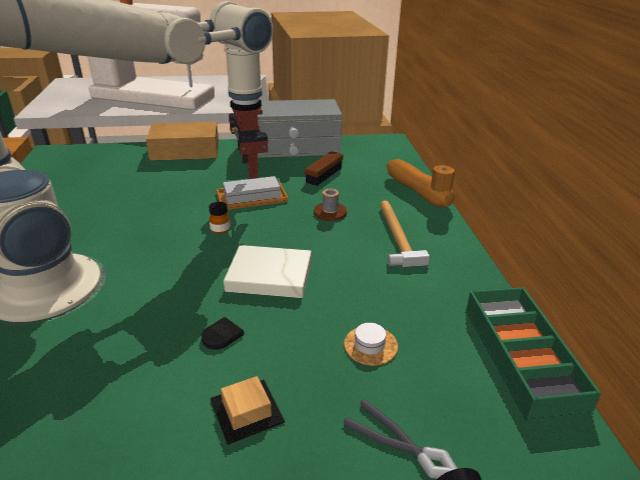

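The rivet tin lies flat in the tray, with a visible margin all round. I'll fit its pose for the final placing.

```bash
python3 - <<'E'
from h import *
from scipy.optimize import least_squares
C=np.array([[.07,.032],[.07,-.032],[-.07,-.032],[-.07,.032]])
def fit(C,o,z):
    def pts(v):
        c,s=np.cos(v[2]),np.sin(v[2]);return np.c_[C@np.array([[c,s],[-s,c]])+v[:2],np.full(4,z)]
    f=lambda v:(proj(W('w13'),pts(v),True)-o).ravel()
    s=least_squares(f,[.42,.335,.17]);print(s.x[:2].round(4),np.degrees(s.x[2]).round(1),s.fun.round(1))
crop('w13',240,45,125,190,3,'c13')
fit(C,[(263.5,67),(332,67),(333,216.5),(265,214.5)],.039)
fit(C/[.07,.032]*[.087,.049],[(250.5,58),(349,57.5),(348,226),(254,226)],.013)
E
```

```text
[0.4213 0.3356] 9.8 [-0.4  0.9  1.1 -0.2 -1.1 -1.3  0.5  0.5]
[0.4195 0.3354] 9.9 [-0.3  0.   0.6 -1.2 -0.4  0.7  0.   0.6]
```

View pics/c13.png

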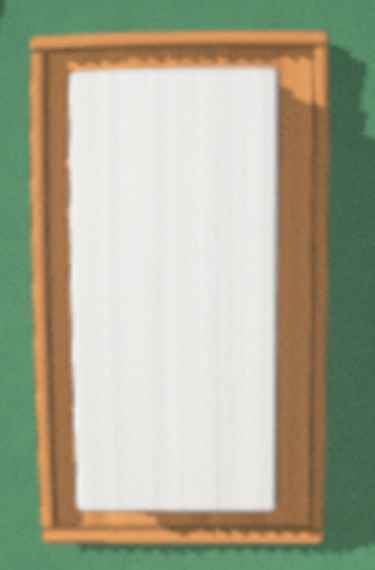

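```bash
python3 - <<'E'
from m import *
x,y=.6190,-.2411
go(x,y,.11,90);line(x,y,.0275,.1);r.wait(.2);st('at')
r.grab(15);r.wait(.2);st('grip')
line(x,y,.037,.05);line(x,y,.13,.12);st('lift')
go(.50,.05,.16,90)
x,y=.4212,.3354
go(x,y,.13,100);r.wait(.3);st('over')
z=down(x,y,.067,.0595);st('low')
r.let_go();r.wait(.3);line(x,y,.14,.12)
snap(r,'scene','s12');snap(r,'side','d12')
go(.36,.30,.24,10);r.wait(.3);snap(r,'wrist','w14');st()
E
```

```text
at clk 67.95 gp [ 0.6192 -0.2412  0.0285] F [ 0.09 -0.03  0.03] open 0.0879 ori [179.9   0.   90. ]
grip clk 68.78 gp [ 0.619  -0.2411  0.0274] F [ 0.05  0.34 -0.36] open 0.0537 ori [-180.   -0.   90.]
lift clk 70.04 gp [ 0.6189 -0.241   0.1287] F [-0.39 -0.23 -2.2 ] open 0.0535 ori [-179.9   -0.    90. ]
over clk 72.68 gp [0.4217 0.3347 0.1302] F [-0.31 -0.01 -1.53] open 0.0535 ori [180.   -0.   99.9]
landed z 0.061 dF 2.94
low clk 75.79 gp [0.4213 0.3354 0.0614] F [ 0.   -0.77  1.19] open 0.0539 ori [180.  -0. 100.]
 clk 79.47 gp [0.3601 0.3    0.2398] F [-0.27  0.18  0.23] open 0.0879 ori [180.   0.  10.]
```

View pics/w14.png

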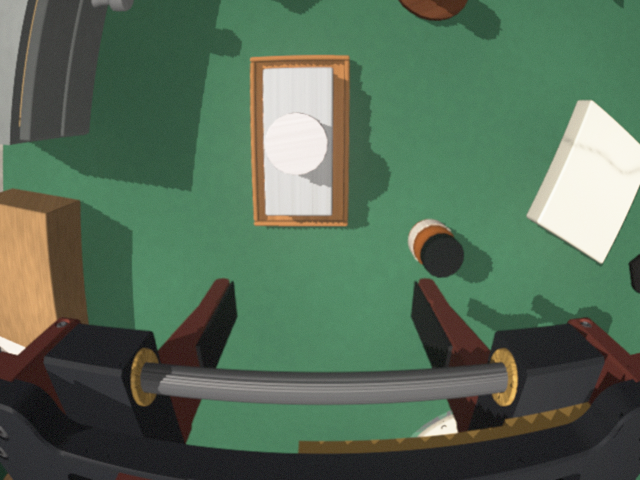

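View pics/d12.png

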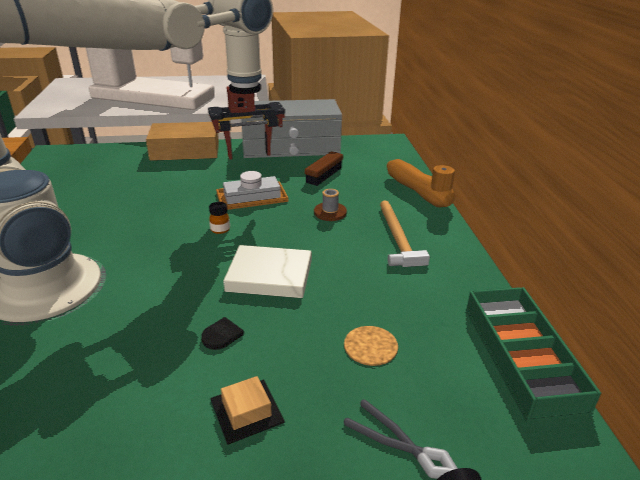

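The eyelet tin is on the rivet tin. For the last checks I'll fit its centre, measure the block on the mat, look at the spool on the pin, and confirm the jar and hammer haven't moved.

```bash
python3 - <<'E'
from m import *
go(.33,-.34,.22,18.4);r.wait(.3);snap(r,'wrist','w15')
snap(r,'scene','s13');snap(r,'side','d13')
d=W('w14');print('tin ctr on rivet',onz(d,295.8,144,.065,True))
a0=cv2.imread('pics/scene0.png').astype(int);a1=cv2.imread('pics/s13.png').astype(int)
b0=cv2.imread('pics/side0.png').astype(int);b1=cv2.imread('pics/d13.png').astype(int)
# diff in hammer, jar areas
for n,p,q,(u,v,w,h) in [('hammer sc',a0,a1,(190,300,110,140)),('jar sc',a0,a1,(435,258,33,38)),('hammer sd',b0,b1,(375,195,60,75)),('jar sd',b0,b1,(205,200,28,36))]:
    D=np.abs(p-q).max(2)[v:v+h,u:u+w];print(n,'mean',D.mean().round(1),'frac>40',(D>40).mean().round(3))
A=cv2.imread('pics/s13.png');cv2.imwrite('pics/f.png',cv2.resize(A[320:420,310:410],(400,400)))
E
```

```text
tin ctr on rivet [0.42036961 0.33533759 0.065     ]
hammer sc mean 1.3 frac>40 0.0
jar sc mean 1.6 frac>40 0.0
hammer sd mean 4.3 frac>40 0.0
jar sd mean 8.2 frac>40 0.048
```

View pics/w15.png

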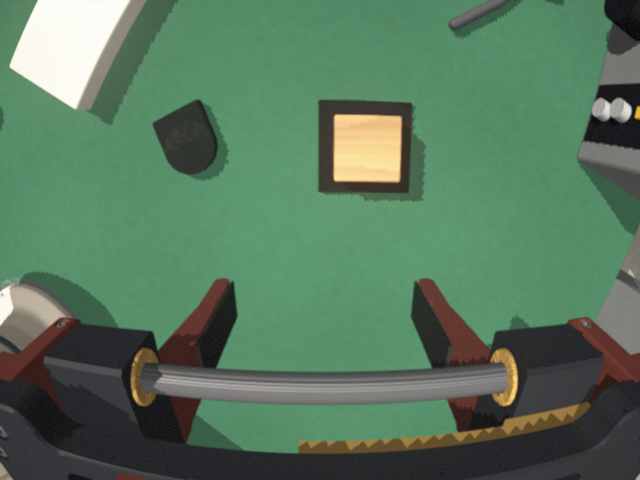

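View pics/s13.png

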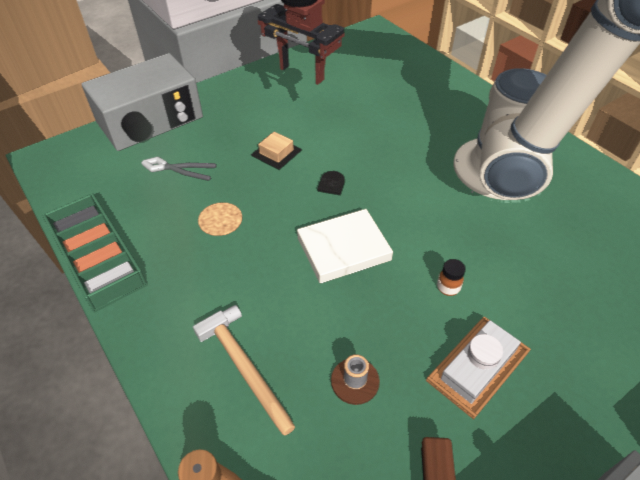

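View pics/f.png

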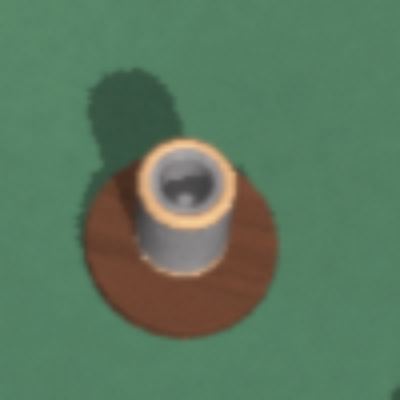

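The block is square on and centred on the mat (block about (367,148), mat about (365,146)). The spool stands upright with the pin visible in its hole, and the hammer and jar haven't moved. Handing in.

```bash
python3 - <<'E'
from m import *
d=W('w15');print('block',onz(d,367,148.5,.035,True),'mat',onz(d,365,146,.005,True));st()
print(r.hand_in())
E
```

```text
block [ 0.40040227 -0.35599803  0.035     ] mat [ 0.40138074 -0.35722525  0.005     ]
 clk 82.2 gp [ 0.3301 -0.3399  0.22  ] F [-0.57 -0.89  0.24] open 0.0876 ori [-180.    -0.    18.4]
the job is handed in; nothing more can be done
None
```

The pile is cleared in the order you asked, and I handed the job in at 82 s of the 144 s allowed, with the gripper open and clear of everything. Nothing toppled or slipped.

**Final state:**

| Item | Where it ended up | Last check |
|---|---|---|
| Spool | over the spindle pin | upright, pin visible in the hole |
| Eyelet tin | first set aside on the cork mat | about 2 mm from the mat's centre |
| Punching block | on the rubber mat, square with it | about 1.5 mm from the mat's centre |
| Rivet tin | flat inside the tray | about 2 mm from the tray's centre, aligned to 0.1° |
| Eyelet tin | back on top of the rivet tin | about 1 mm from the tin's centre |

**Hammer and jar:** comparing pictures from before and after shows no movement. The side view of the jar differs by 5 % of pixels. I put that down to the changed background behind it, because the scene view of the jar shows no difference.

**Checks that disagreed:**
- **Cameras:** as supplied, the fixed and wrist cameras put bench points about 5 mm too low. I corrected this with a joint fit that used the stated heights of the fixed items as reference.
- **Rivet tin height:** the first corner measurement put its top at about 73 mm. A rigid fit over four views gave 60.5 mm, against 64 mm stated. I worked to 64 mm, because the block that stood on it measured at that height and the tin touched down at the matching height in the tray.
- **Contact forces:** setting-down forces were about 2 to 7 N, well under the limits.

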